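Move four resin miniatures from the painting rack to the display stand in the same order

TASK

The four resin miniatures on the painting handles are finished: move them across to the display stand, one upright in the middle of each hex tile, keeping the same left-to-right order that they have on the painting rack. Set each one down gently without dropping or toppling any, and leave the white tea light between the racks where it is.

Things in the scene. Friction and masses are not known exactly. Their poses are not given: they have to be found in the camera images.
- tower_mid (a point): Loose resin miniature, 20-45 g: Irish round tower: grey cylinder 22 mm in diameter, blue conical cap 25 mm wide from 44 mm up. Height 60 mm; round base 32 mm in diameter, 3 mm thick. Point on its axis half-way up (30 mm above its underside), z up. Grip it across x. Starts on the handle with the brass-yellow collar, its x within 0.45 rad of the handle's x.
- dolmen_mid (a point): Loose resin miniature, 20-45 g: dolmen: two grey upright stones (together 25 mm in y, 14 mm in x) under a green capstone 18 mm (x) x 32 mm (y), 12 mm thick, at the top. Height 55 mm; round base 32 mm in diameter, 3 mm thick. Point on its axis half-way up (27.5 mm above its underside), z up. Grip it across x. Starts on the handle with the white collar, its x within 0.45 rad of the handle's x.
- house_mid (a point): Loose resin miniature, 20-45 g: square grey tower house 20 x 20 mm, battlements, small red roof. Height 57 mm; round base 32 mm in diameter, 3 mm thick. Point on its axis half-way up (28.5 mm above its underside), z up. Grip it across x. Starts on the handle with the black collar, its x within 0.45 rad of the handle's x.
- cross_mid (a point): Loose resin miniature, 20-45 g: grey ringed stone cross: shaft 11 x 11 mm, yellow-ochre head and arms 11 mm in x, 30 mm in y, 39 mm up. Height 58 mm; round base 32 mm in diameter, 3 mm thick. Point on its axis half-way up (29 mm above its underside), z up. Grip it across x. Starts on the handle with the copper-red collar, its x within 0.45 rad of the handle's x.
- handle_tower: Fixed painting handle, brass-yellow collar 45 mm wide, 38 mm cork top; the round tower starts on it. Origin: centre of its foot; cork top 78 mm above (90 mm above the shelf). The four handles stay in a beech rack in varying order, 66 mm apart along their common y, which points to the robot's left within 0.3 rad: farther along +y is farther left.
- handle_dolmen: Fixed painting handle, white collar 45 mm wide, 38 mm cork top; the dolmen starts on it. Origin: centre of its foot; cork top 78 mm above (90 mm above the shelf). The four handles stay in a beech rack in varying order, 66 mm apart along their common y, which points to the robot's left within 0.3 rad: farther along +y is farther left.
- handle_house: Fixed painting handle, black collar 45 mm wide, 38 mm cork top; the tower house starts on it. Origin: centre of its foot; cork top 78 mm above (90 mm above the shelf). The four handles stay in a beech rack in varying order, 66 mm apart along their common y, which points to the robot's left within 0.3 rad: farther along +y is farther left.
- handle_cross: Fixed painting handle, copper-red collar 45 mm wide, 38 mm cork top; the cross starts on it. Origin: centre of its foot; cork top 78 mm above (90 mm above the shelf). The four handles stay in a beech rack in varying order, 66 mm apart along their common y, which points to the robot's left within 0.3 rad: farther along +y is farther left.
- display: Fixed brown wooden display stand, 286 mm (y) x 96 mm (x), 30 mm high, with four beech hex tiles 56 mm across flats, a dark dot at each middle. Origin: centre of its underside. Tile middles at x = 0, y = +99, +33, -33, -99 mm; flat tile tops at z = 36 mm. y points to the robot's left within 0.3 rad (y = +99 mm is leftmost). Stands left or right of the painting rack.
- tealight_mid (a point): Loose white battery tea light holder, 52 mm in diameter, 47 mm high with its flame, 60 g, on the shelf between the racks: to be left where it is. Point on its axis 16 mm above its underside.
There are look-alikes about, which are no part of the job. Leave any pink look-alike of the part that bears dolmen_mid alone.

How it is judged:
By the outcome, as a careful person would: the job done as asked, in the order asked, and still so for the second after the job is handed in, with the robot touching nothing.
It also fails if it takes over 102 s, if anything falls off the work surface, if the arm or the gripper's body presses on something with over 40 N, if the wrist force passes 120 N, or if a joint passes its speed limit or range.

ROBOT

A 6-joint arm with a two-finger parallel gripper is mounted at the origin on the work surface. World frame = base frame: x ahead of the robot, y to its left, z up, the work surface at z = 0. Lengths are in m, angles in rad, forces in N, time in s.
With the tool pointing down it reaches from about 0.35 to 0.975 m from the base axis. Payload 17.4 kg.
Tool frame: the origin (TCP) lies on the centre line of the jaws, within the pads' length; the fingertips stand 19 mm ahead of it and the grasp point (between the pads) is the TCP (bot.tip_reach is the distance from the TCP to the fingertips, in m); z points along the fingers, y is the direction in which the jaws open and shut (so a half turn about z gives the same grasp; the last joint's range is limited). The gripper opens to 85 mm and grips with 20 to 120 N. Pads are 22 mm wide; open, the fingers measure 114 mm over their backs; the gripper's body (76 mm by 85 mm) begins 54 mm behind the grasp point. The pads swing forward as they close: fully open they stand 13 mm farther back than shut.
Start: joints at [-1.279, 0.116, 1.442, -0, 1.584, -0.038], TCP at [0.219, -0.639, 0.25] pointing down, gripper open.
Joint ranges: [-2.83, 2.83], [-0.83, 2.19], [0.07, 2.5], [-1.14, 4.28], [0.01, 3], [-2.97, 2.97]. Speed limits (rad/s): [1.89, 1.89, 2.22, 3.14, 3.14, 3.14].

INTERFACE

Orientations are given as a rotation vector (axis times angle).
In Python, from bench import telemetry, imaging, ticket, look_for, mark_of, bot gives the robot as it stands.
- The arm moves only by the tool send_rows, never from a script. Its argument "rows" is a list of rows, each an object of numbers: "dx", "dy", "dz": the shift along the tool's x, y, z in m; "ax", "ay", "az": the turn, a rotation vector about the tool's x, y, z in degrees; "hand": the closure, from -1 (fully open) to 1 (shut). A call has 1 to 10 rows; each row is the pose to reach, as a shift and turn from the pose commanded when the call began, along the tool's axes at that moment; what a row does not reach only later rows make up. A row lasts 1/8 s, in which the tool goes at most 62.5 mm and 10.7 degrees, less where a joint would pass 70% of its speed; a pose out of reach is approached as far as the arm can. A call with a gripper value outside its range is refused whole. The fingers move at their own pace and stop on an object; "squeeze" is the grip in N (left out, the last holds). Time passes only in rows, so rows that repeat a pose let the fingers close. It gives the time, the measured TCP pose, the force and the opening at its end, in the units of the state.
- telemetry.get_state(): the state, without advancing time (a new reading comes with each control period).
- imaging.snapshot(name): name is "side" or "top"; returns (picture, depth): 420x560x3 uint8, blue, green, red; 420x560 float32, m along the optical axis (not along the pixel's ray), 0 where there is no reading.
- imaging.camera_model(name): a dict with "K" (3x3 intrinsics, pixels), "R" (3x3) and "t" (3): a world point X has camera coordinates R X + t. Camera axes: x right, y down, z forward; pixel columns grow to the right and rows downward; lengths in m; the calibration is good to about 2 mm. A picture is of the moment at which its call begins. camera_model takes no time and is no camera call.
- ticket.close_job(): hands the job in, once; it reports no verdict.
Trained networks look in the newest picture that a camera, given by its name, has taken for a name from the list of things; names that differ only in an ending like _2 or _b are one class to them, and where a whole thing is asked for, a point or a joint stands for the part that bears it (a point fixed in the world has none). Each returns a list of dicts, best first, with "confidence" (0 to 1); they miss things now and then, are a little off and sometimes report something else, mostly with a low value. They report only what shows in the picture. A call takes as long as a camera call. They do not tell look-alikes from the thing itself.
- look_for(camera, target): "at" ([x, y, z] in m, in the coordinates of the camera as it stood for that picture, good to about 4 mm: the middle of the surface that is visible of it).
- mark_of(camera, target): "at" ([x, y, z] in m, in the coordinates of the camera as it stood for that picture, good to about 4 mm: a listed point, or the origin of a listed thing).
The state is a dict: "t": time; "joint_pos": joint angles; "qd": joint speeds; "effort": joint torques, N m; "tool_pos": TCP position; "orientation": TCP orientation; "force": force on the tool from outside, world axes, zero at the start; "wrist_torque": the same for the moment, N m; "finger_gap": finger opening in m.
Only numpy, scipy, OpenCV 4.12 (cv2) and the standard library are available. Lean on these libraries where they do the work, as an engineer would, in place of code of your own. Each camera call takes 0.05 s, during which the arm holds its last target.

## Working session

There is one attempt and no reset: what is moved stays moved. The work goes in short steps, Python scripts to look and compute and a tool call to move; the robot and the scene stay as the last step left them, time stands still between calls to the robot, and variables do not carry over. Pictures are saved under pics/ and viewed, and the job is handed in when it is done.

Besides the shell and the picture viewer there is one more tool, called after "Call:" in YAML: its name, and indented under it one key for each argument. send_rows: Moves the arm, as the interface text tells. Its arguments: {"type":"object","properties":{"rows":{"type":"array"},"squeeze":{"type":"number"}},"required":["rows"]}

```bash
ls -la; mkdir -p pics
python3 - <<'E'
from bench import telemetry, imaging, ticket, look_for, mark_of, bot
import cv2,numpy as np
print(telemetry.get_state())
for n in("top","side"):
    p,d=imaging.snapshot(n); cv2.imwrite(f"pics/{n}0.png",p); np.save(f"pics/{n}0.npy",d)
    print(n,imaging.camera_model(n))
print([a for a in dir(bot) if a[0]!='_'])
E
```

```text
total 12
drwxr-xr-x  3 agent agent 4096 Dec  7 04:23 .
drwxr-xr-x 23 root  root  4096 Dec  7 04:23 ..
drwxr-xr-x  2 agent agent 4096 Dec  7 04:23 pics
{'t': 0.0, 'joint_pos': array([-1.27879742e+00,  1.16515386e-01,  1.44231720e+00, -1.22913867e-05,
        1.58399433e+00, -3.77863614e-02]), 'qd': array([-0.00156354,  0.00019619, -0.00044411, -0.00048223, -0.00070399,
       -0.00041551]), 'effort': array([ 1.14786934e-05, -7.31997085e+01, -6.32476974e+01, -5.82238044e-05,
        6.48724512e-03,  4.94576216e-05]), 'tool_pos': array([ 0.21853664, -0.63845227,  0.24951009]), 'orientation': array([-3.09777391e+00, -5.15480237e-01,  2.64814423e-04]), 'force': array([ 0.45716498,  0.37866457, -0.20696523]), 'wrist_torque': array([-0.03518243,  0.01059724,  0.00252022]), 'finger_gap': 0.0851513505917346}
top {'K': array([[455.34010986,   0.        , 280.11963445],
       [  0.        , 455.34010986, 210.96244739],
       [  0.        ,   0.        ,   1.        ]]), 'R': array([[ 0.18103254, -0.98346021,  0.00576463],
       [-0.96263726, -0.17839369, -0.20372822],
       [ 0.20138698,  0.03133219, -0.97901051]]), 't': array([-0.10174899,  0.62131699,  0.88352367])}
side {'K': array([[448.74314309,   0.        , 274.16282293],
       [  0.        , 448.74314309, 211.41182619],
       [  0.        ,   0.        ,   1.        ]]), 'R': array([[ 0.69967285, -0.7144443 , -0.00521888],
       [-0.54953085, -0.53347221, -0.64297998],
       [ 0.45658926,  0.45274357, -0.7658652 ]]), 't': array([-0.42696256,  0.39546764,  0.66359183])}
['IKError', 'tip_reach']
```

View pics/top0.png

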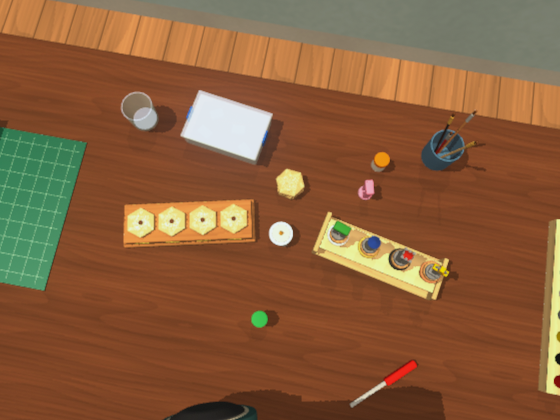

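View pics/side0.png

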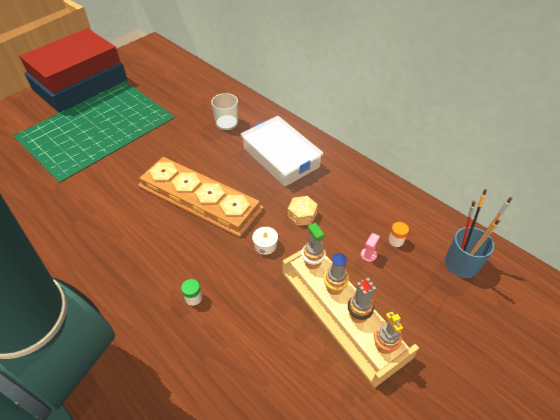

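```bash
cat > h.py <<'E'
import numpy as np,cv2
from bench import telemetry, imaging, ticket, look_for, mark_of, bot
def w(cam,p):
    c=imaging.camera_model(cam); return c["R"].T@(np.array(p)-c["t"])
def px(cam,X):
    c=imaging.camera_model(cam); q=c["K"]@(c["R"]@np.array(X)+c["t"]); return q[:2]/q[2]
def cloud(cam,d):
    c=imaging.camera_model(cam); v,u=np.indices(d.shape)
    P=np.stack([(u-c["K"][0,2])/c["K"][0,0]*d,(v-c["K"][1,2])/c["K"][1,1]*d,d],-1)
    return (P-c["t"])@c["R"]
E
python3 - <<'E'
from h import *
np.set_printoptions(precision=4,suppress=True)
for n in("top","side"):
    for t in "tower_mid dolmen_mid house_mid cross_mid handle_tower handle_dolmen handle_house handle_cross display tealight_mid".split():
        for r in mark_of(n,t)[:3]:
            X=w(n,r["at"]); print(n,t,round(r["confidence"],2),X,px(n,X).round(0))
E
```

```text
top tower_mid 0.53 [ 0.5887 -0.1778  0.1194] [374. 243.]
top dolmen_mid 0.71 [ 0.7148 -0.1635  0.0255] [366. 191.]
top dolmen_mid 0.52 [ 0.6059 -0.11    0.1185] [340. 228.]
top house_mid 0.77 [ 0.5728 -0.2344  0.1158] [401. 257.]
top house_mid 0.48 [0.5858 0.003  0.0177] [281. 236.]
top cross_mid 0.62 [ 0.557  -0.3062  0.1204] [438. 271.]
top cross_mid 0.21 [0.589  0.0037 0.0148] [281. 234.]
top handle_tower 0.61 [ 0.584  -0.1768  0.0099] [362. 252.]
top handle_dolmen 0.47 [ 0.6019 -0.1109  0.0127] [334. 238.]
top handle_house 0.61 [ 0.5721 -0.2437  0.0142] [393. 263.]
top handle_cross 0.65 [ 0.5603 -0.3095  0.0127] [422. 274.]
top display 0.87 [0.5795 0.207  0.0052] [189. 223.]
top tealight_mid 0.8 [0.59   0.0025 0.0165] [281. 234.]
top tealight_mid 0.19 [ 0.5597 -0.3065  0.0124] [421. 274.]
side tower_mid 0.82 [ 0.5852 -0.1751  0.1238] [338. 263.]
side dolmen_mid 0.88 [ 0.5996 -0.1094  0.1187] [314. 238.]
side dolmen_mid 0.67 [ 0.7152 -0.1611  0.0244] [368. 248.]
side house_mid 0.73 [ 0.5722 -0.2345  0.1128] [360. 293.]
side cross_mid 0.95 [ 0.5571 -0.307   0.1167] [392. 327.]
side handle_tower 0.75 [ 0.5878 -0.1727  0.0147] [331. 294.]
side handle_dolmen 0.58 [ 0.574   0.2028 -0.0037] [199. 200.]
side handle_dolmen 0.51 [ 0.6007 -0.1092  0.0088] [310. 271.]
side handle_house 0.8 [ 0.5725 -0.241   0.0086] [355. 324.]
side handle_cross 0.9 [ 0.5585 -0.3062  0.0098] [380. 354.]
side display 0.91 [ 0.5732  0.2057 -0.0041] [198. 200.]
side tealight_mid 0.88 [0.5849 0.0035 0.0132] [264. 242.]
side tealight_mid 0.57 [ 0.5999 -0.1139  0.0116] [312. 272.]
```

The top view shows the rack at right: green-topped dolmen (339,232), blue-capped tower (371,246), red-roofed house (401,260) and ochre cross (434,271), left to right. The display is at (189,223) with tile dots near (141,222), (172,221), (203,220) and (234,218).

Things that could be mistaken for the ones I want:
- **Pink dolmen look-alike:** (367,190).
- **Loose hex tile:** (290,184).
- **Tea light:** (281,234), to be left where it is.

I'll check these in close crops.

Run:
```python
import cv2,numpy as np
a=cv2.imread("pics/top0.png"); b=cv2.imread("pics/side0.png")
cv2.imwrite("pics/ct.png",cv2.resize(a[170:305,310:455],None,fx=5,fy=4.4,interpolation=cv2.INTER_CUBIC)[:600] if 0 else cv2.resize(a[170:305,310:455],None,fx=4.4,fy=4.4,interpolation=cv2.INTER_CUBIC))
cv2.imwrite("pics/cs.png",cv2.resize(b[215:365,280:420],None,fx=4,fy=4,interpolation=cv2.INTER_CUBIC))
cv2.imwrite("pics/cd.png",cv2.resize(a[190:255,115:305],None,fx=4.2,fy=4.2,interpolation=cv2.INTER_CUBIC))
```

```text
(no output)
```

View pics/ct.png

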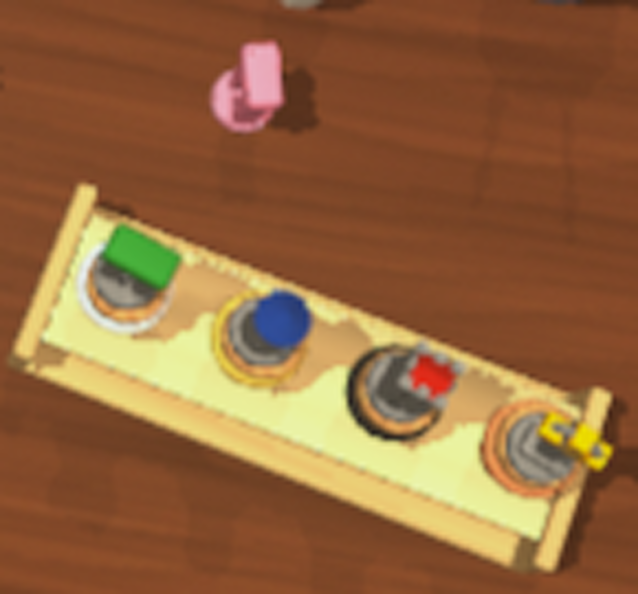

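View pics/cs.png

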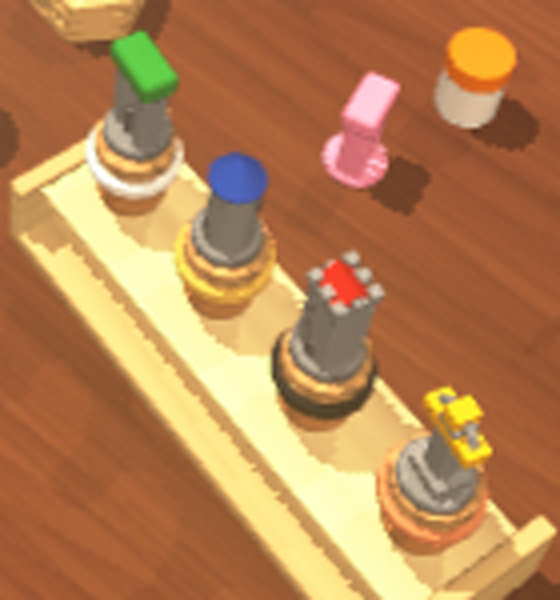

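View pics/cd.png

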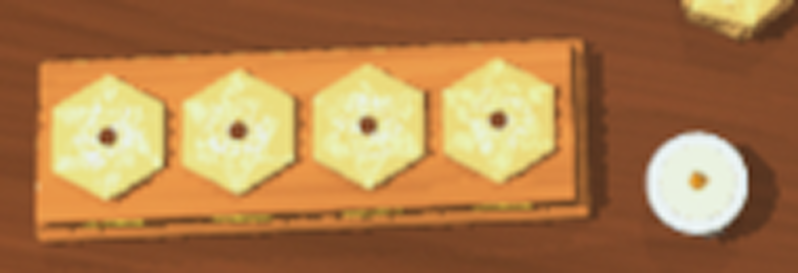

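```bash
cat >> h.py <<'E'
def ray_z(cam,uv,z):
    c=imaging.camera_model(cam); uv=np.atleast_2d(uv).astype(float)
    r=np.c_[(uv[:,0]-c["K"][0,2])/c["K"][0,0],(uv[:,1]-c["K"][1,2])/c["K"][1,1],np.ones(len(uv))]@c["R"]
    o=-c["R"].T@c["t"]; s=(z-o[2])/r[:,2]; return o+r*s[:,None]
COL={'dolmen':((45,120,40),(80,255,255)),'tower':((105,120,50),(130,255,255)),'house':((0,200,120),(6,255,255)),'cross':((22,190,120),(32,255,255))}
E
python3 - <<'E'
from h import *
np.set_printoptions(precision=4,suppress=True)
cen={'dolmen':(.603,-.110),'tower':(.587,-.176),'house':(.572,-.238),'cross':(.558,-.307)}
for n in("top","side"):
    im=cv2.imread(f"pics/{n}0.png");d=np.load(f"pics/{n}0.npy");P=cloud(n,d)
    hsv=cv2.cvtColor(im,cv2.COLOR_BGR2HSV)
    for k,(lo,hi) in COL.items():
        m=cv2.inRange(hsv,lo,hi)>0
        m&=(np.hypot(P[...,0]-cen[k][0],P[...,1]-cen[k][1])<.035)&(P[...,2]>.115)&(d>0)
        q=P[m]; 
        if len(q)<5: print(n,k,len(q));continue
        zt=np.percentile(q[:,2],90)
        t=q[q[:,2]>zt-.006]
        r=cv2.minAreaRect((t[:,:2]*1000).astype(np.float32))
        ev=np.linalg.eigh(np.cov(t[:,:2].T)); a=np.degrees(np.arctan2(ev[1][1,1],ev[1][0,1]))
        print(n,k,len(q),"zt",zt,"n",len(t),"mean",t.mean(0),"rect",np.array(r[0]),np.array(r[1]),r[2],"pca",a,np.sqrt(ev[0])*1000)
    # table z check
    print("table", np.median(P[300:320,60:200,2]) )
im=cv2.imread("pics/top0.png")
for n in ("top","side"):
    im=cv2.imread(f"pics/{n}0.png").astype(int);g=im.sum(2)
    pts=[]
    for y in (99,33,-33,-99):
        a=np.array([.577,.206,.036]); th=np.radians(3 if 1 else 0)
        g0=px(n,a+np.array([0,y/1000,0]));u,v=g0.round().astype(int)
        W=9; s=g[v-W:v+W+1,u-W:u+W+1]; wgt=np.clip(380-s,0,None)*1.0
        vv,uu=np.indices(s.shape); 
        # seed at darkest near centre
        c=np.unravel_index((s+2*np.hypot(vv-W,uu-W)).argmin(),s.shape)
        k=np.hypot(vv-c[0],uu-c[1])<3.2; wg=np.clip(np.median(s[np.hypot(vv-c[0],uu-c[1])<6])-60-s,0,None)*k
        uv=((wg*uu).sum()/wg.sum()+u-W,(wg*vv).sum()/wg.sum()+v-W)
        X=ray_z(n,uv,.036)[0]; pts.append(X); print(n,y,uv,X)
    pts=np.array(pts); dd=np.diff(pts,axis=0)[:,:2]; print(np.linalg.norm(dd,axis=1),pts.mean(0), np.degrees(np.arctan2(-(pts[0]-pts[-1])[0],(pts[0]-pts[-1])[1])))
E
```

```text
top dolmen 145 zt 0.14698172463302603 n 135 mean [ 0.6024 -0.11    0.1451] rect [ 602.5325 -110.3031] [29.4579 15.8416] 71.97847747802734 pca 71.45478444381706 [4.7383 8.6157]
top tower 111 zt 0.14653164745326433 n 64 mean [ 0.5882 -0.175   0.144 ] rect [ 588.957  -175.2192] [15.6244 16.9229] 12.397343635559082 pca 83.99818966199612 [4.2329 4.5172]
top house 44 zt 0.14866103583888607 n 39 mean [ 0.5742 -0.2391  0.1459] rect [ 574.6865 -239.1615] [14.6844  9.4126] 62.13908767700195 pca 61.77295882409392 [2.6304 4.3443]
top cross 66 zt 0.14897017911776542 n 28 mean [ 0.5592 -0.305   0.1479] rect [ 558.8564 -305.6192] [10.2057  9.5596] 73.61758422851562 pca 129.42608915536417 [2.9377 3.1579]
table 9.707110525898647e-05
side dolmen 170 zt 0.14522328362117207 n 162 mean [ 0.5992 -0.1122  0.1436] rect [ 600.1736 -111.1139] [33.3241 17.2135] 70.94229125976562 pca 69.74206073531734 [4.9857 9.5412]
side tower 121 zt 0.14604197364029672 n 66 mean [ 0.5849 -0.1765  0.1435] rect [ 586.845  -175.6942] [16.7907 15.5479] 84.49649810791016 pca 101.65156504246748 [3.4335 4.4571]
side house 53 zt 0.14
[... 546 characters left out ...]
33 (np.float64(202.21451271186442), np.float64(219.359375)) [0.587  0.1739 0.036 ]
top -99 (np.float64(225.59718309859156), np.float64(238.8356807511737)) [0.555  0.1162 0.036 ]
[0.0663 0.0659 0.0659] [0.5682 0.2078 0.036 ] -1.0837939069236178
side 99 (np.float64(nan), np.float64(nan)) [nan nan nan]
side 33 (np.float64(185.54228187919463), np.float64(181.11633109619686)) [0.57   0.2378 0.036 ]
side -33 (np.float64(209.28719723183391), np.float64(192.10880430603615)) [0.5854 0.1741 0.036 ]
side -99 (np.float64(234.07605177993528), np.float64(203.9979773462783)) [0.5999 0.1096 0.036 ]
[   nan 0.0655 0.0661] [nan nan nan] nan<stdin>:31: RuntimeWarning: invalid value encountered in scalar divide
```

Run:
```python
from h import *
np.set_printoptions(precision=4,suppress=True)
cen={'dolmen':(.6015,-.1105),'tower':(.587,-.1755),'house':(.5735,-.2395),'cross':(.558,-.306)}
for n in("top","side"):
    d=np.load(f"pics/{n}0.npy");P=cloud(n,d)
    for k,c in cen.items():
        zl=.1385 if k!='cross' else .128
        m=(np.hypot(P[...,0]-c[0],P[...,1]-c[1])<.03)&(P[...,2]>zl)&(d>0)
        q=P[m][:,:2]*1000; r=cv2.minAreaRect(q.astype(np.float32))
        C=np.cov(q.T); ev=np.linalg.eigh(C); a=np.degrees(np.arctan2(ev[1][1,1],ev[1][0,1]))%180
        print(n,k,len(q),q.mean(0),np.array(r[0]),np.array(r[1]),r[2],"pca",a,np.sqrt(ev[0]))
        # base disc
        m=(np.hypot(P[...,0]-c[0],P[...,1]-c[1])<.03)&(P[...,2]>.0905)&(P[...,2]<.096)&(d>0)
        q=P[m][:,:2]*1000; print("   base",len(q),cv2.minEnclosingCircle(q.astype(np.float32)))
    # roof colour edges
a=cv2.imread("pics/top0.png"); b=cv2.imread("pics/side0.png")
A=cv2.resize(a[240:285,385:450],None,fx=8,fy=8,interpolation=cv2.INTER_CUBIC);B=cv2.resize(b[270:345,340:405],None,fx=8,fy=8,interpolation=cv2.INTER_CUBIC)
cv2.imwrite("pics/hc_t.png",A);cv2.imwrite("pics/hc_s.png",B)
```

```text
top dolmen 160 [ 602.9733 -110.2369] [ 603.5737 -110.8265] [31.3955 18.0785] 72.16349792480469 pca 69.34485987210084 [5.2927 9.081 ]
   base 93 ((600.7642822265625, -111.87140655517578), 18.305877685546875)
top tower 90 [ 588.1928 -174.8075] [ 588.7112 -175.5832] [21.1941 19.0375] 53.0289421081543 pca 45.25709132190352 [5.0896 5.2921]
   base 96 ((587.9488525390625, -176.3961639404297), 18.42141342163086)
top house 140 [ 575.2042 -239.6343] [ 575.6664 -240.1069] [21.6985 22.2647] 69.62439727783203 pca 110.7293937035996 [6.3582 6.6287]
   base 83 ((573.83447265625, -240.51654052734375), 18.492233276367188)
top cross 117 [ 559.3723 -303.6492] [ 559.8277 -305.2639] [30.045  11.5464] 65.10708618164062 pca 65.94424716650231 [3.4316 8.3644]
   base 111 ((560.7952880859375, -305.1827392578125), 18.912071228027344)
side dolmen 173 [ 599.6719 -112.533 ] [ 600.6663 -111.2841] [33.3241 18.2562] 70.94229125976562 pca 70.96227053262182 [5.3531 9.4983]
   base 106 ((598.8223266601562, -113.32698059082031), 18.416526794433594)
side tower 88 [ 585.0488 -177.4801] [ 585.5213 -178.0128] [17.4593 20.0725] 40.272071838378906 pca 125.92425902713538 [4.0918 5.1178]
   base 115 ((584.4916381835938, -178.1531982421875), 18.03211212158203)
side house 177 [ 572.558  -240.5689] [ 573.8283 -240.1047] [22.7408 22.9545] 70.90303039550781 pca 131.4702159757928 [6.4486 6.6127]
   base 117 ((570.7199096679688, -242.1433563232422), 17.536664962768555)
side cross 200 [ 555.6645 -306.2391] [ 557.6741 -305.426 ] [30.384 12.287] 66.62458801269531 pca 70.19205858540448 [3.403  8.2913]
   base 162 ((558.227783203125, -306.65374755859375), 18.361459732055664)
```

View pics/hc_t.png

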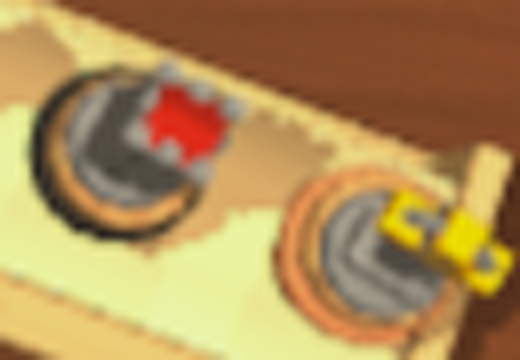

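View pics/hc_s.png

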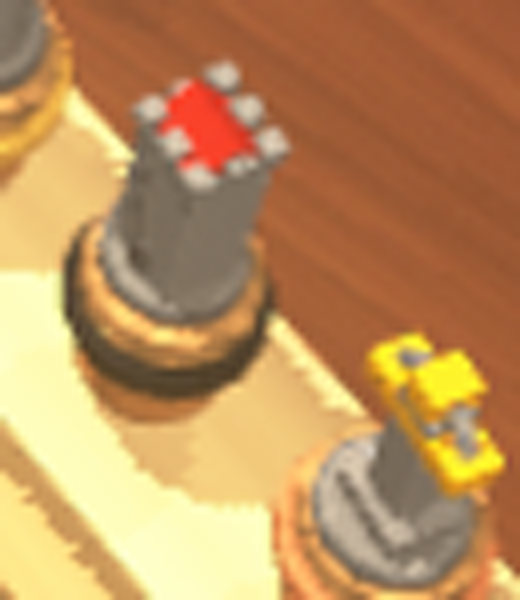

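```bash
cat >> h.py <<'E'
from scipy.spatial.transform import Rotation as Ro
def go(x,y,z,yaw_deg):
    """tool shifts from the present pose to TCP (x,y,z), pointing straight down, tool y at yaw_deg (mod 180)"""
    s=telemetry.get_state(); R=Ro.from_rotvec(s["orientation"])
    a=np.radians(yaw_deg); yv=np.array([np.cos(a),np.sin(a),0]); zv=np.array([0,0,-1.])
    if yv@R.as_matrix()[:,1]<0: yv=-yv
    T=Ro.from_matrix(np.c_[np.cross(yv,zv),yv,zv])
    d=R.inv().apply(np.array([x,y,z])-s["tool_pos"]); r=np.degrees((R.inv()*T).as_rotvec())
    print("t",round(s["t"],2),"tcp",s["tool_pos"].round(4),"gap",round(s["finger_gap"],4),"F",s["force"].round(1),"q6",round(s["joint_pos"][5],2))
    print("  d",d.round(4),"a",r.round(2))
E
python3 - <<'E'
from h import *
go(.602,-.111,.25,-18.7)
d=np.load("pics/top0.npy");P=cloud("top",d)
m=(P[...,0]>.45)&(P[...,0]<.68)&(P[...,1]<-.05)&(P[...,1]>-.38)&(P[...,2]>.015)&(P[...,2]<.08)
print(np.histogram(P[m][:,2],bins=13,range=(.015,.08)))
E
```

```text
t 1.1 tcp [ 0.2186 -0.6386  0.2503] gap 0.0852 F [ 0.5  0.4 -0.3] q6 -0.04
  d [ 5.336e-01 -3.750e-01  3.000e-04] a [  0.   -0.  -52.4]
(array([  89,   11,   17,   12,   53, 1344, 1088,   54,    3,    0,    0,
         11,  173]), array([0.015, 0.02 , 0.025, 0.03 , 0.035, 0.04 , 0.045, 0.05 , 0.055,
       0.06 , 0.065, 0.07 , 0.075, 0.08 ]))
```

Call:
send_rows:
  rows:
    - {"dx":0.054,"dy":-0.038,"dz":0,"az":-5,"hand":-1}
    - {"dx":0.107,"dy":-0.075,"dz":0,"az":-10,"hand":-1}
    - {"dx":0.16,"dy":-0.113,"dz":0,"az":-16,"hand":-1}
    - {"dx":0.214,"dy":-0.15,"dz":0,"az":-21,"hand":-1}
    - {"dx":0.267,"dy":-0.188,"dz":0,"az":-26,"hand":-1}
    - {"dx":0.32,"dy":-0.225,"dz":0,"az":-31,"hand":-1}
    - {"dx":0.374,"dy":-0.263,"dz":0,"az":-37,"hand":-1}
    - {"dx":0.427,"dy":-0.3,"dz":0,"az":-42,"hand":-1}
    - {"dx":0.48,"dy":-0.338,"dz":0,"az":-47,"hand":-1}
    - {"dx":0.534,"dy":-0.375,"dz":0,"az":-52.4,"hand":-1}
  squeeze: 30

```text
invalid input at $.rows[0]: expected keys dx, dy, dz, ax, ay, az, hand
```

Call:
send_rows:
  rows:
    - {"hand":0.9}
    - {"hand":0.9}
    - {"hand":0.9}
    - {"hand":0.9}

```text
invalid input at $.rows[0]: expected keys dx, dy, dz, ax, ay, az, hand
```

Run:
```python
from h import *
go(.602,-.111,.16,-18.7)
p,d=imaging.snapshot("side"); u,v=px("side",telemetry.get_state()["tool_pos"]).astype(int); print(u,v)
np.save("pics/s1.npy",d); cv2.imwrite("pics/s1f.png",p)
cv2.imwrite("pics/s1.png",cv2.resize(p[max(v-80,0):v+70,u-80:u+80],None,fx=4,fy=4))
tip=telemetry.get_state()["tool_pos"]-[0,0,bot.tip_reach]; print(bot.tip_reach,px("side",tip))
```

```text
t 1.1 tcp [ 0.2186 -0.6386  0.2503] gap 0.0852 F [ 0.5  0.4 -0.3] q6 -0.04
  d [ 0.5336 -0.375   0.0903] a [  0.   -0.  -52.4]
561 934Traceback (most recent call last):
  File "<stdin>", line 5, in <module>
cv2.error: OpenCV(4.12.0) /io/opencv/modules/imgproc/src/resize.cpp:4208: error: (-215:Assertion failed) !ssize.empty() in function 'resize'
```

All seven keys have to be in every row.

Call:
send_rows:
  rows:
    - {"dx":0.054,"dy":-0.038,"dz":0,"ax":0,"ay":0,"az":-5,"hand":-1}
    - {"dx":0.107,"dy":-0.075,"dz":0,"ax":0,"ay":0,"az":-10,"hand":-1}
    - {"dx":0.16,"dy":-0.113,"dz":0,"ax":0,"ay":0,"az":-16,"hand":-1}
    - {"dx":0.214,"dy":-0.15,"dz":0,"ax":0,"ay":0,"az":-21,"hand":-1}
    - {"dx":0.267,"dy":-0.188,"dz":0,"ax":0,"ay":0,"az":-26,"hand":-1}
    - {"dx":0.32,"dy":-0.225,"dz":0,"ax":0,"ay":0,"az":-31,"hand":-1}
    - {"dx":0.374,"dy":-0.263,"dz":0,"ax":0,"ay":0,"az":-37,"hand":-1}
    - {"dx":0.427,"dy":-0.3,"dz":0,"ax":0,"ay":0,"az":-42,"hand":-1}
    - {"dx":0.48,"dy":-0.338,"dz":0,"ax":0,"ay":0,"az":-47,"hand":-1}
    - {"dx":0.534,"dy":-0.375,"dz":0,"ax":0,"ay":0,"az":-52.4,"hand":-1}
  squeeze: 30

```text
t: 2.4
tool_pos: [0.587, -0.1312, 0.2506]
orientation: [2.55, 1.835, 0.0]
force: [-0.0, -0.1, 1.0]
finger_gap: 0.0856
```

Call:
send_rows:
  rows:
    - {"dx":0,"dy":0,"dz":0,"ax":0,"ay":0,"az":0,"hand":0.9}
    - {"dx":0,"dy":0,"dz":0,"ax":0,"ay":0,"az":0,"hand":0.9}
    - {"dx":0,"dy":0,"dz":0,"ax":0,"ay":0,"az":0,"hand":0.9}
    - {"dx":0,"dy":0,"dz":0,"ax":0,"ay":0,"az":0,"hand":0.9}

```text
t: 2.9
tool_pos: [0.5856, -0.134, 0.2505]
orientation: [2.554, 1.829, 0.0]
force: [0.1, -0.3, -0.3]
finger_gap: 0.012
```

Run:
```python
from h import *
go(.602,-.111,.16,-18.7)
p,d=imaging.snapshot("side"); u,v=px("side",telemetry.get_state()["tool_pos"]).astype(int); print(u,v)
np.save("pics/s1.npy",d); cv2.imwrite("pics/s1f.png",p)
cv2.imwrite("pics/s1.png",cv2.resize(p[max(v-80,0):v+70,max(u-80,0):u+80],None,fx=4,fy=4))
tip=telemetry.get_state()["tool_pos"]-[0,0,bot.tip_reach]; print(bot.tip_reach,px("side",tip))
```

```text
t 2.9 tcp [ 0.5856 -0.134   0.2505] gap 0.012 F [ 0.1 -0.3 -0.3] q6 0.06
  d [0.0271 0.0081 0.0905] a [ 0.02  0.   -0.1 ]
325 200
0.019 [324.18331743 208.96495175]
```

View pics/s1.png

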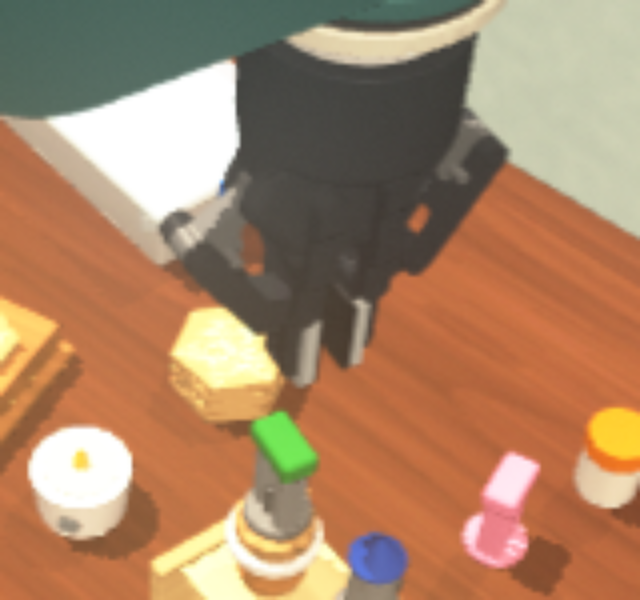

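Call:
send_rows:
  rows:
    - {"dx":0.0271,"dy":0.0081,"dz":0,"ax":0,"ay":0,"az":0,"hand":-1}
    - {"dx":0.0271,"dy":0.0081,"dz":0,"ax":0,"ay":0,"az":0,"hand":-1}
    - {"dx":0.0271,"dy":0.0081,"dz":0,"ax":0,"ay":0,"az":0,"hand":-1}
    - {"dx":0.0271,"dy":0.0081,"dz":0.03,"ax":0,"ay":0,"az":0,"hand":-1}
    - {"dx":0.0271,"dy":0.0081,"dz":0.055,"ax":0,"ay":0,"az":0,"hand":-1}
    - {"dx":0.0271,"dy":0.0081,"dz":0.055,"ax":0,"ay":0,"az":0,"hand":-1}

```text
t: 3.7
tool_pos: [0.6014, -0.1104, 0.1936]
orientation: [-2.552, -1.829, 0.003]
force: [0.1, 0.9, 0.1]
finger_gap: 0.0854
```

Run:
```python
from h import *
go(.602,-.111,.115,-18.7)
p,d=imaging.snapshot("side"); cv2.imwrite("pics/s2.png",cv2.resize(p[130:290,240:400],None,fx=3.7,fy=3.7))
p,d=imaging.snapshot("top"); cv2.imwrite("pics/t2.png",cv2.resize(p[160:300,270:430],None,fx=3.7,fy=3.7))
```

```text
t 3.7 tcp [ 0.6014 -0.1104  0.1936] gap 0.0854 F [0.1 0.9 0.1] q6 0.1
  d [-0.0003  0.001   0.0786] a [-0.17  0.02 -0.04]
```

View pics/s2.png

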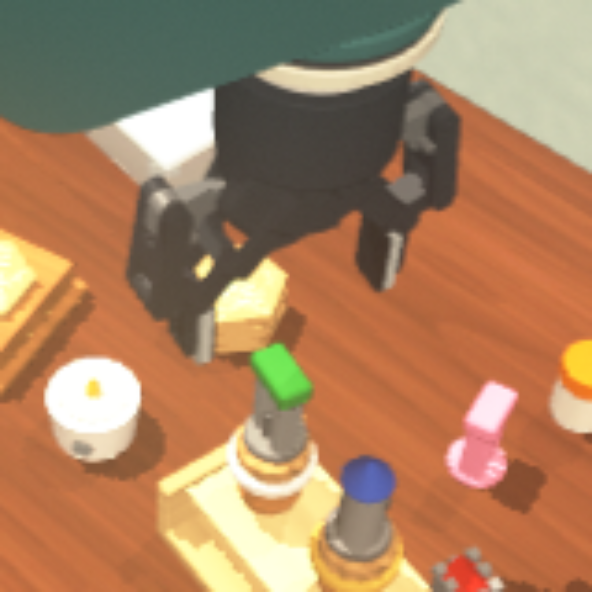

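View pics/t2.png

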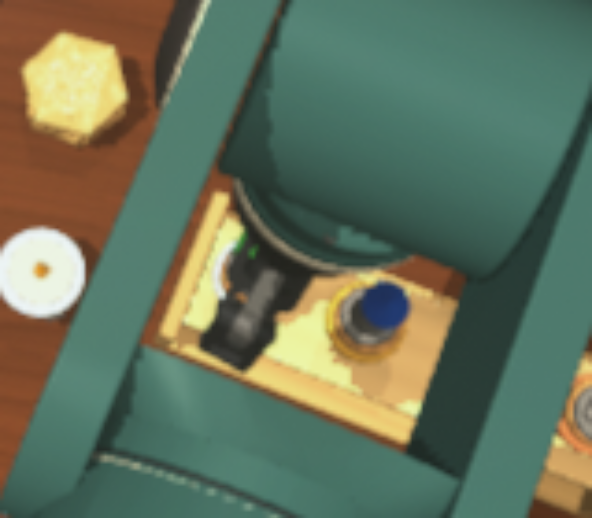

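Call:
send_rows:
  rows:
    - {"dx":0,"dy":0.001,"dz":0.025,"ax":0,"ay":0,"az":0,"hand":-1}
    - {"dx":0,"dy":0.001,"dz":0.05,"ax":0,"ay":0,"az":0,"hand":-1}
    - {"dx":0,"dy":0.001,"dz":0.07,"ax":0,"ay":0,"az":0,"hand":-1}
    - {"dx":0,"dy":0.001,"dz":0.0785,"ax":0,"ay":0,"az":0,"hand":-1}
    - {"dx":0,"dy":0.001,"dz":0.0785,"ax":0,"ay":0,"az":0,"hand":0}
    - {"dx":0,"dy":0.001,"dz":0.0785,"ax":0,"ay":0,"az":0,"hand":0.3}
    - {"dx":0,"dy":0.001,"dz":0.0785,"ax":0,"ay":0,"az":0,"hand":0.4}

```text
t: 4.68
tool_pos: [0.6036, -0.1104, 0.1176]
orientation: [2.552, 1.83, 0.001]
force: [-0.5, 0.1, -0.1]
finger_gap: 0.0324
```

Call:
send_rows:
  rows:
    - {"dx":0,"dy":0,"dz":0,"ax":0,"ay":0,"az":0,"hand":0.5}
    - {"dx":0,"dy":0,"dz":0,"ax":0,"ay":0,"az":0,"hand":0.6}
    - {"dx":0,"dy":0,"dz":0,"ax":0,"ay":0,"az":0,"hand":0.7}
    - {"dx":0,"dy":0,"dz":0,"ax":0,"ay":0,"az":0,"hand":1}
    - {"dx":0,"dy":0,"dz":0,"ax":0,"ay":0,"az":0,"hand":1}
    - {"dx":0,"dy":0,"dz":0,"ax":0,"ay":0,"az":0,"hand":1}

```text
t: 5.42
tool_pos: [0.6035, -0.1104, 0.1172]
orientation: [2.553, 1.831, 0.0]
force: [-1.0, -0.3, 6.4]
finger_gap: 0.0171
```

Run:
```python
from h import *
go(.602,-.111,.25,-18.7)
```

```text
t 5.42 tcp [ 0.6035 -0.1104  0.1172] gap 0.0171 F [-1.  -0.3  6.4] q6 0.1
  d [-0.0011 -0.0011 -0.1328] a [ 0.03 -0.   -0.  ]
```

Call:
send_rows:
  rows:
    - {"dx":0,"dy":0,"dz":-0.01,"ax":0,"ay":0,"az":0,"hand":1}
    - {"dx":0,"dy":0,"dz":-0.03,"ax":0,"ay":0,"az":0,"hand":1}
    - {"dx":0,"dy":0,"dz":-0.06,"ax":0,"ay":0,"az":0,"hand":1}
    - {"dx":0,"dy":0,"dz":-0.08,"ax":0,"ay":0,"az":0,"hand":1}
    - {"dx":0,"dy":0,"dz":-0.08,"ax":0,"ay":0,"az":0,"hand":1}

```text
t: 6.05
tool_pos: [0.6039, -0.1104, 0.1989]
orientation: [2.551, 1.83, 0.003]
force: [0.4, 0.0, -0.7]
finger_gap: 0.0171
```

Run:
```python
from h import *
go(.602,-.111,.25,-18.7)
p,d=imaging.snapshot("side"); cv2.imwrite("pics/s3f.png",p);np.save("pics/s3.npy",d);cv2.imwrite("pics/s3.png",cv2.resize(p[130:290,240:400],None,fx=3.7,fy=3.7))
```

```text
t 6.05 tcp [ 0.6039 -0.1104  0.1989] gap 0.0171 F [ 0.4  0.  -0.7] q6 0.1
  d [-0.0011 -0.0015 -0.0511] a [ 0.17 -0.02 -0.  ]
```

View pics/s3.png

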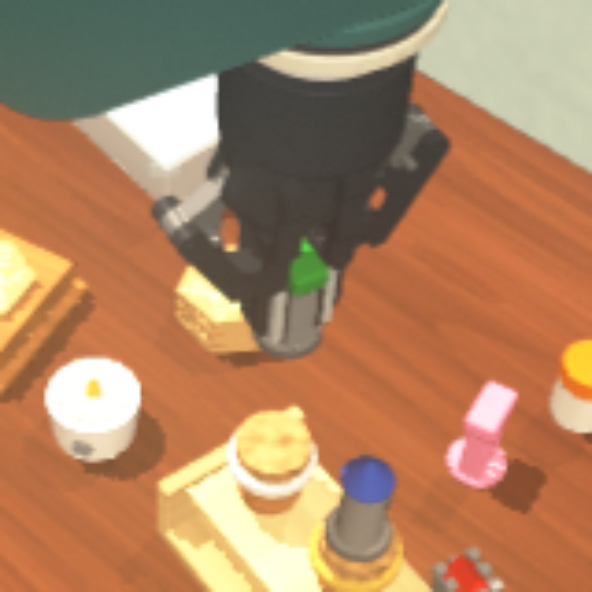

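Run:
```python
from h import *
np.set_printoptions(precision=4,suppress=True)
p=cv2.imread("pics/s3f.png");d=np.load("pics/s3.npy");P=cloud("side",d)
hsv=cv2.cvtColor(p,cv2.COLOR_BGR2HSV);tcp=telemetry.get_state()["tool_pos"]
near=np.linalg.norm(P-tcp,axis=-1)<.05
m=(cv2.inRange(hsv,*COL['dolmen'])>0)&near; q=P[m]-tcp
print(len(q),"green z pct",np.percentile(q[:,2],[5,50,90,98]),"mean",q[q[:,2]>np.percentile(q[:,2],50)].mean(0))
# column below the tcp: base
m=near&(np.hypot(P[...,0]-tcp[0],P[...,1]-tcp[1])<.02)&(P[...,2]<tcp[2]-.018)
q=P[m]-tcp; print(len(q),q.min(0),q.max(0),np.sort(q[:,2])[:8])
```

```text
94 green z pct [0.0217 0.0281 0.0298 0.0304] mean [-0.0028 -0.0084  0.0292]
77 [-0.0173 -0.0166 -0.0271] [ 0.0093  0.0095 -0.0181] [-0.0271 -0.0269 -0.0265 -0.0256 -0.0253 -0.0249 -0.0249 -0.0248]
```

Run:
```python
from h import *
go(.5577,.3025,.20,12.8)
```

```text
t 6.1 tcp [ 0.6035 -0.1103  0.1972] gap 0.0173 F [ 0.4 -0.7 -2. ] q6 0.1
  d [ 0.3764 -0.1757 -0.0029] a [ 5.00e-02  1.00e-02 -3.15e+01]
```

Call:
send_rows:
  rows:
    - {"dx":0.015,"dy":-0.007,"dz":0,"ax":0,"ay":0,"az":-1,"hand":1}
    - {"dx":0.054,"dy":-0.025,"dz":0,"ax":0,"ay":0,"az":-4,"hand":1}
    - {"dx":0.1,"dy":-0.047,"dz":0,"ax":0,"ay":0,"az":-8,"hand":1}
    - {"dx":0.146,"dy":-0.068,"dz":0,"ax":0,"ay":0,"az":-12,"hand":1}
    - {"dx":0.192,"dy":-0.09,"dz":0,"ax":0,"ay":0,"az":-16,"hand":1}
    - {"dx":0.238,"dy":-0.111,"dz":0,"ax":0,"ay":0,"az":-20,"hand":1}
    - {"dx":0.284,"dy":-0.133,"dz":0,"ax":0,"ay":0,"az":-24,"hand":1}
    - {"dx":0.33,"dy":-0.154,"dz":0,"ax":0,"ay":0,"az":-28,"hand":1}
    - {"dx":0.363,"dy":-0.169,"dz":0,"ax":0,"ay":0,"az":-30.5,"hand":1}
    - {"dx":0.3764,"dy":-0.1757,"dz":0,"ax":0,"ay":0,"az":-31.5,"hand":1}

```text
t: 7.35
tool_pos: [0.5564, 0.3047, 0.1955]
orientation: [-1.955, -2.458, 0.002]
force: [-0.4, 0.5, -0.4]
finger_gap: 0.0169
```

Call:
send_rows:
  rows:
    - {"dx":0,"dy":0,"dz":0,"ax":0,"ay":0,"az":0,"hand":1}
    - {"dx":0,"dy":0,"dz":0,"ax":0,"ay":0,"az":0,"hand":1}

```text
t: 7.6
tool_pos: [0.5577, 0.3016, 0.1966]
orientation: [1.961, 2.454, -0.001]
force: [-0.4, -0.3, 0.1]
finger_gap: 0.0173
```

Run:
```python
from h import *
go(.5577,.3025,.075,12.8)
p,d=imaging.snapshot("side"); cv2.imwrite("pics/s4.png",cv2.resize(p[80:260,100:280],None,fx=3.3,fy=3.3))
```

```text
t 7.6 tcp [0.5577 0.3016 0.1966] gap 0.0173 F [-0.4 -0.3  0.1] q6 0.23
  d [0.0009 0.0002 0.1216] a [-0.02  0.02 -0.07]
```

View pics/s4.png

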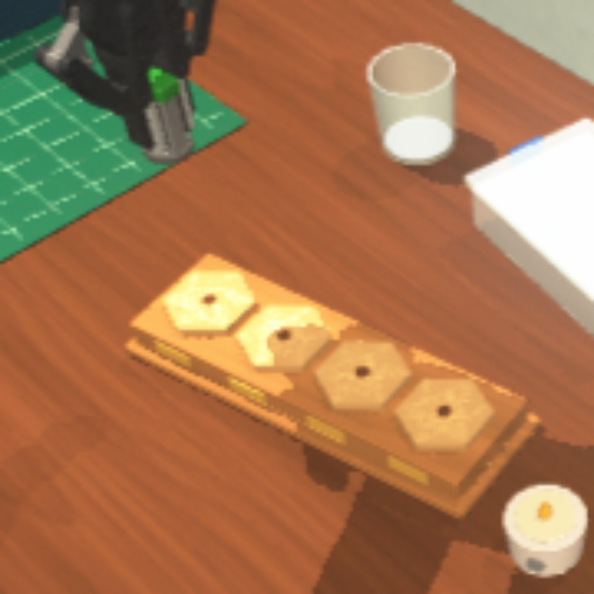

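Descending to about 12 mm above the tile, then a check before contact.

Call:
send_rows:
  rows:
    - {"dx":0.0005,"dy":0,"dz":0.02,"ax":0,"ay":0,"az":0,"hand":1}
    - {"dx":0.0005,"dy":0,"dz":0.05,"ax":0,"ay":0,"az":0,"hand":1}
    - {"dx":0.0005,"dy":0,"dz":0.08,"ax":0,"ay":0,"az":0,"hand":1}
    - {"dx":0.0005,"dy":0,"dz":0.11,"ax":0,"ay":0,"az":0,"hand":1}
    - {"dx":0.0005,"dy":0,"dz":0.12,"ax":0,"ay":0,"az":0,"hand":1}
    - {"dx":0.0005,"dy":0,"dz":0.1215,"ax":0,"ay":0,"az":0,"hand":1}
    - {"dx":0.0005,"dy":0,"dz":0.1215,"ax":0,"ay":0,"az":0,"hand":1}

```text
t: 8.52
tool_pos: [0.558, 0.3031, 0.0763]
orientation: [1.96, 2.454, 0.002]
force: [0.6, 0.4, 0.4]
finger_gap: 0.0171
```

Run:
```python
from h import *
go(.5577,.3025,.0635,12.8)
p,d=imaging.snapshot("side"); cv2.imwrite("pics/s5.png",cv2.resize(p[100:250,100:250],None,fx=4,fy=4))
P=cloud("side",d);tcp=telemetry.get_state()["tool_pos"]
m=(np.hypot(P[...,0]-tcp[0],P[...,1]-tcp[1])<.02)&(P[...,2]<tcp[2]-.015)
print(np.histogram(P[m][:,2],bins=12,range=(.03,.066)))
```

```text
t 8.53 tcp [0.558  0.3031 0.0763] gap 0.0171 F [0.6 0.4 0.4] q6 0.23
  d [-0.0005 -0.0004  0.0128] a [ 0.07 -0.02 -0.02]
(array([ 6, 67, 18,  0,  0,  2, 19, 23,  9, 10,  6,  0]), array([0.03 , 0.033, 0.036, 0.039, 0.042, 0.045, 0.048, 0.051, 0.054,
       0.057, 0.06 , 0.063, 0.066]))
```

View pics/s5.png

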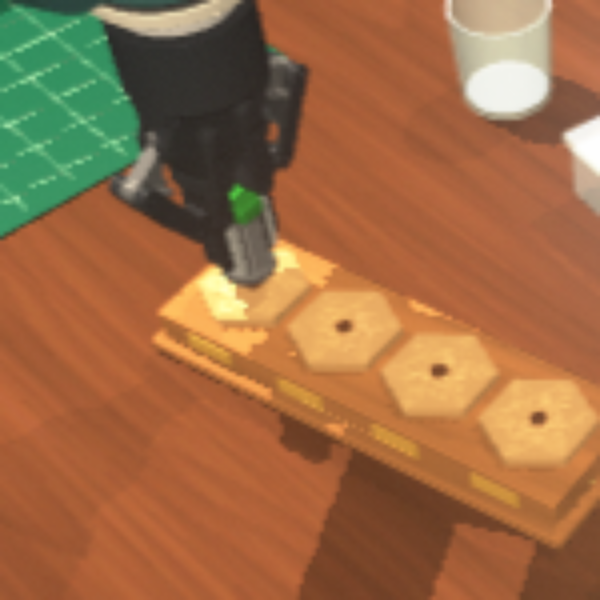

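Call:
send_rows:
  rows:
    - {"dx":0,"dy":0,"dz":0.004,"ax":0,"ay":0,"az":0,"hand":1}
    - {"dx":0,"dy":0,"dz":0.008,"ax":0,"ay":0,"az":0,"hand":1}
    - {"dx":0,"dy":0,"dz":0.01,"ax":0,"ay":0,"az":0,"hand":1}
    - {"dx":0,"dy":0,"dz":0.0115,"ax":0,"ay":0,"az":0,"hand":1}
    - {"dx":0,"dy":0,"dz":0.0115,"ax":0,"ay":0,"az":0,"hand":1}

```text
t: 9.2
tool_pos: [0.5575, 0.303, 0.0637]
orientation: [-1.96, -2.455, 0.0]
force: [-0.5, 0.0, -1.0]
finger_gap: 0.0171
```

Call:
send_rows:
  rows:
    - {"dx":0,"dy":0,"dz":0.001,"ax":0,"ay":0,"az":0,"hand":1}
    - {"dx":0,"dy":0,"dz":0.001,"ax":0,"ay":0,"az":0,"hand":1}

```text
t: 9.45
tool_pos: [0.5576, 0.3031, 0.0632]
orientation: [1.96, 2.455, 0.001]
force: [-1.6, -0.8, 3.4]
finger_gap: 0.0167
```

Call:
send_rows:
  rows:
    - {"dx":0,"dy":0,"dz":0.0005,"ax":0,"ay":0,"az":0,"hand":1}
    - {"dx":0,"dy":0,"dz":0.0005,"ax":0,"ay":0,"az":0,"hand":1}

```text
t: 9.7
tool_pos: [0.5578, 0.3032, 0.0631]
orientation: [1.96, 2.455, 0.001]
force: [-2.8, -2.1, 8.3]
finger_gap: 0.0168
```

Contact is clear: force rises to 8 N at z = 0.063. Opening slowly.

Call:
send_rows:
  rows:
    - {"dx":0,"dy":0,"dz":-0.0005,"ax":0,"ay":0,"az":0,"hand":0.6}
    - {"dx":0,"dy":0,"dz":-0.0005,"ax":0,"ay":0,"az":0,"hand":0.5}
    - {"dx":0,"dy":0,"dz":-0.0005,"ax":0,"ay":0,"az":0,"hand":0.2}
    - {"dx":0,"dy":0,"dz":-0.0005,"ax":0,"ay":0,"az":0,"hand":-0.4}
    - {"dx":0,"dy":0,"dz":-0.0005,"ax":0,"ay":0,"az":0,"hand":-1}
    - {"dx":0,"dy":0,"dz":-0.0005,"ax":0,"ay":0,"az":0,"hand":-1}
    - {"dx":0,"dy":0,"dz":-0.02,"ax":0,"ay":0,"az":0,"hand":-1}
    - {"dx":0,"dy":0,"dz":-0.06,"ax":0,"ay":0,"az":0,"hand":-1}
    - {"dx":0,"dy":0,"dz":-0.11,"ax":0,"ay":0,"az":0,"hand":-1}
    - {"dx":0,"dy":0,"dz":-0.157,"ax":0,"ay":0,"az":0,"hand":-1}

```text
t: 10.95
tool_pos: [0.5574, 0.303, 0.2227]
orientation: [1.96, 2.455, 0.002]
force: [-0.0, 0.7, -0.4]
finger_gap: 0.0856
```

Run:
```python
from h import *
go(.587,-.176,.22,-13)
p,d=imaging.snapshot("side"); cv2.imwrite("pics/s6.png",cv2.resize(p[100:250,100:250],None,fx=4,fy=4))
P=cloud("side",d);hsv=cv2.cvtColor(p,cv2.COLOR_BGR2HSV)
m=(cv2.inRange(hsv,*COL['dolmen'])>0)&(np.hypot(P[...,0]-.558,P[...,1]-.303)<.04)
q=P[m]*1000;r=cv2.minAreaRect(q[:,:2].astype(np.float32));print(len(q),np.percentile(q[:,2],90),r)
```

```text
t 10.95 tcp [0.5574 0.303  0.2227] gap 0.0856 F [-0.   0.7 -0.4] q6 0.23
  d [-0.4736 -0.0772  0.0024] a [ 0.08 -0.04 25.79]
110 91.85870529739107 ((543.0836791992188, 297.6529846191406), (41.45105743408203, 32.83016586303711), 15.30600357055664)
```

View pics/s6.png

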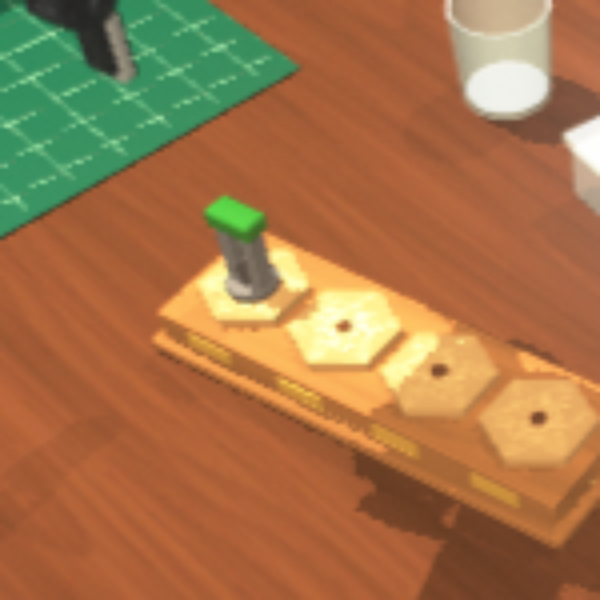

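Call:
send_rows:
  rows:
    - {"dx":-0.02,"dy":-0.003,"dz":0,"ax":0,"ay":0,"az":1,"hand":-1}
    - {"dx":-0.075,"dy":-0.012,"dz":0,"ax":0,"ay":0,"az":4,"hand":-1}
    - {"dx":-0.135,"dy":-0.022,"dz":0,"ax":0,"ay":0,"az":7,"hand":-1}
    - {"dx":-0.195,"dy":-0.032,"dz":0,"ax":0,"ay":0,"az":10,"hand":-1}
    - {"dx":-0.255,"dy":-0.042,"dz":0,"ax":0,"ay":0,"az":13.5,"hand":-1}
    - {"dx":-0.315,"dy":-0.052,"dz":0,"ax":0,"ay":0,"az":17,"hand":-1}
    - {"dx":-0.375,"dy":-0.061,"dz":0,"ax":0,"ay":0,"az":20,"hand":-1}
    - {"dx":-0.43,"dy":-0.07,"dz":0,"ax":0,"ay":0,"az":23,"hand":-1}
    - {"dx":-0.4736,"dy":-0.0772,"dz":0,"ax":0,"ay":0,"az":25.8,"hand":-1}
    - {"dx":-0.4736,"dy":-0.0772,"dz":0,"ax":0,"ay":0,"az":25.8,"hand":-1}

```text
t: 12.25
tool_pos: [0.5861, -0.179, 0.2184]
orientation: [-2.462, -1.949, 0.002]
force: [-0.2, -0.0, 0.2]
finger_gap: 0.0858
```

Call:
send_rows:
  rows:
    - {"dx":0,"dy":0,"dz":0.02,"ax":0,"ay":0,"az":0,"hand":-1}
    - {"dx":0,"dy":0,"dz":0.03,"ax":0,"ay":0,"az":0,"hand":-1}
    - {"dx":0,"dy":0,"dz":0.03,"ax":0,"ay":0,"az":0,"hand":-1}

```text
t: 12.62
tool_pos: [0.5867, -0.1749, 0.1878]
orientation: [-2.456, -1.956, 0.002]
force: [-0.5, 0.4, 1.0]
finger_gap: 0.0853
```

Run:
```python
from h import *
p,d=imaging.snapshot("side"); cv2.imwrite("pics/s7.png",cv2.resize(p[150:310,260:420],None,fx=3.7,fy=3.7))
go(.587,-.176,.1155,-13)
```

```text
t 12.68 tcp [ 0.587  -0.1751  0.1888] gap 0.0855 F [-0.3  0.1  0. ] q6 -0.11
  d [-0.0009  0.0003  0.0733] a [-0.05 -0.01  0.06]
```

View pics/s7.png

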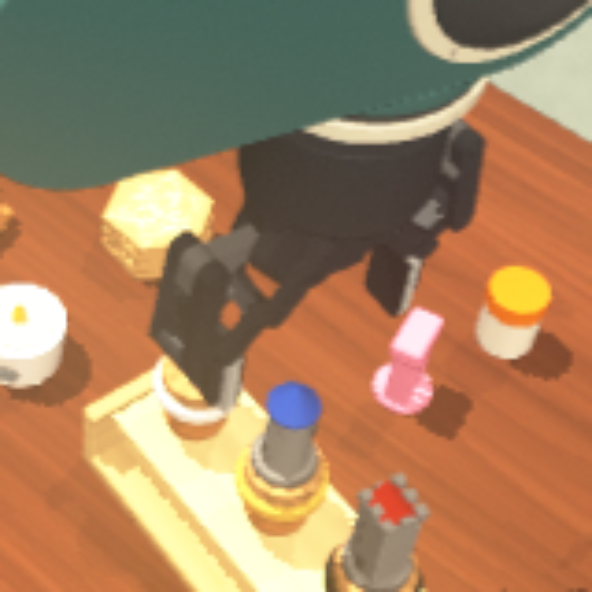

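Call:
send_rows:
  rows:
    - {"dx":-0.001,"dy":0,"dz":0.025,"ax":0,"ay":0,"az":0,"hand":-1}
    - {"dx":-0.001,"dy":0,"dz":0.05,"ax":0,"ay":0,"az":0,"hand":-1}
    - {"dx":-0.001,"dy":0,"dz":0.067,"ax":0,"ay":0,"az":0,"hand":-1}
    - {"dx":-0.001,"dy":0,"dz":0.0735,"ax":0,"ay":0,"az":0,"hand":-0.6}
    - {"dx":-0.001,"dy":0,"dz":0.0735,"ax":0,"ay":0,"az":0,"hand":0}
    - {"dx":-0.001,"dy":0,"dz":0.0735,"ax":0,"ay":0,"az":0,"hand":0.2}
    - {"dx":-0.001,"dy":0,"dz":0.0735,"ax":0,"ay":0,"az":0,"hand":0.3}
    - {"dx":-0.001,"dy":0,"dz":0.0735,"ax":0,"ay":0,"az":0,"hand":0.4}

```text
t: 13.68
tool_pos: [0.5871, -0.1769, 0.1163]
orientation: [2.458, 1.955, 0.001]
force: [0.5, 0.2, 0.4]
finger_gap: 0.026
```

Call:
send_rows:
  rows:
    - {"dx":0,"dy":0,"dz":0,"ax":0,"ay":0,"az":0,"hand":0.5}
    - {"dx":0,"dy":0,"dz":0,"ax":0,"ay":0,"az":0,"hand":0.6}
    - {"dx":0,"dy":0,"dz":0,"ax":0,"ay":0,"az":0,"hand":1}
    - {"dx":0,"dy":0,"dz":0,"ax":0,"ay":0,"az":0,"hand":1}
    - {"dx":0,"dy":0,"dz":0,"ax":0,"ay":0,"az":0,"hand":1}

```text
t: 14.3
tool_pos: [0.5869, -0.1769, 0.1158]
orientation: [-2.459, -1.956, 0.0]
force: [-0.5, -0.7, 0.7]
finger_gap: 0.0213
```

Call:
send_rows:
  rows:
    - {"dx":0,"dy":0,"dz":-0.01,"ax":0,"ay":0,"az":0,"hand":1}
    - {"dx":0,"dy":0,"dz":-0.03,"ax":0,"ay":0,"az":0,"hand":1}
    - {"dx":0,"dy":0,"dz":-0.06,"ax":0,"ay":0,"az":0,"hand":1}
    - {"dx":0,"dy":0,"dz":-0.085,"ax":0,"ay":0,"az":0,"hand":1}
    - {"dx":0,"dy":0,"dz":-0.085,"ax":0,"ay":0,"az":0,"hand":1}

```text
t: 14.92
tool_pos: [0.5877, -0.1771, 0.2044]
orientation: [2.456, 1.953, 0.004]
force: [0.7, -0.5, -0.4]
finger_gap: 0.0214
```

```bash
cat >> h.py <<'E'
def held(name,k=None):
    p,d=imaging.snapshot("side"); P=cloud("side",d); tcp=telemetry.get_state()["tool_pos"]
    u,v=px("side",tcp).astype(int); y0=max(v-70,0);x0=max(u-75,0)
    cv2.imwrite(name,cv2.resize(p[y0:y0+150,x0:x0+150],None,fx=4,fy=4))
    near=(np.linalg.norm(P-tcp,axis=-1)<.05)
    m=near&(np.hypot(P[...,0]-tcp[0],P[...,1]-tcp[1])<.025)&(P[...,2]<tcp[2]-.018)
    q=P[m]-tcp; print("base min",q.min(0).round(4),"z low",np.sort(q[:,2])[:6].round(4))
    if k:
        m=(cv2.inRange(cv2.cvtColor(p,cv2.COLOR_BGR2HSV),*COL[k])>0)&near; q=P[m]-tcp
        if len(q): print("cap",len(q),"z90",np.percentile(q[:,2],[50,90]).round(4),"mean",q.mean(0).round(4))
E
python3 - <<'E'
from h import *
held("pics/s8.png","tower"); go(.5711,.2382,.20,12.8)
E
```

```text
base min [-0.0167 -0.0147 -0.0255] z low [-0.0255 -0.025  -0.0238 -0.0237 -0.0235 -0.0234]
cap 26 z90 [0.0247 0.0261] mean [-0.0022 -0.0073  0.0245]
t 14.97 tcp [ 0.5872 -0.177   0.2024] gap 0.0209 F [ 0.7  1.  -0.2] q6 -0.11
  d [ 0.4009 -0.1091  0.0021] a [  0.13   0.04 -25.8 ]
```

View pics/s8.png

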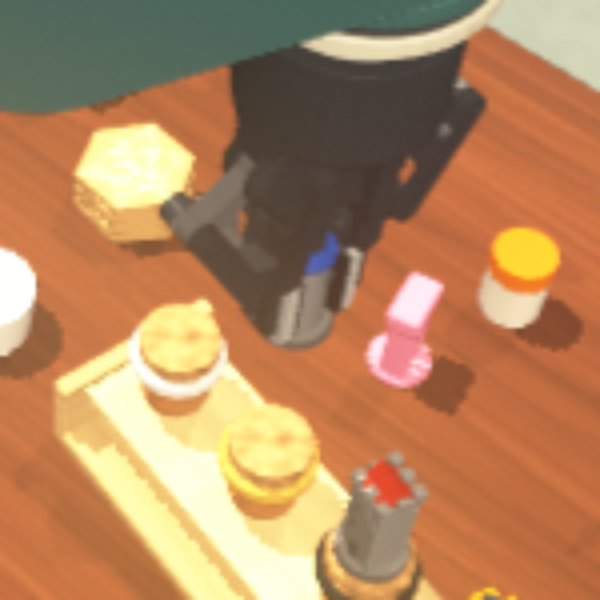

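Call:
send_rows:
  rows:
    - {"dx":0.015,"dy":-0.004,"dz":0,"ax":0,"ay":0,"az":-1,"hand":1}
    - {"dx":0.055,"dy":-0.015,"dz":0,"ax":0,"ay":0,"az":-3.5,"hand":1}
    - {"dx":0.105,"dy":-0.029,"dz":0,"ax":0,"ay":0,"az":-6.8,"hand":1}
    - {"dx":0.155,"dy":-0.042,"dz":0,"ax":0,"ay":0,"az":-10,"hand":1}
    - {"dx":0.205,"dy":-0.056,"dz":0,"ax":0,"ay":0,"az":-13.2,"hand":1}
    - {"dx":0.255,"dy":-0.07,"dz":0,"ax":0,"ay":0,"az":-16.4,"hand":1}
    - {"dx":0.305,"dy":-0.083,"dz":0,"ax":0,"ay":0,"az":-19.6,"hand":1}
    - {"dx":0.355,"dy":-0.097,"dz":0,"ax":0,"ay":0,"az":-22.8,"hand":1}
    - {"dx":0.387,"dy":-0.106,"dz":0,"ax":0,"ay":0,"az":-25,"hand":1}
    - {"dx":0.4,"dy":-0.109,"dz":0,"ax":0,"ay":0,"az":-25.8,"hand":1}

```text
t: 16.23
tool_pos: [0.5696, 0.2395, 0.1997]
orientation: [-1.955, -2.458, 0.002]
force: [-0.1, -0.3, 0.2]
finger_gap: 0.0212
```

Call:
send_rows:
  rows:
    - {"dx":0,"dy":0,"dz":0,"ax":0,"ay":0,"az":0,"hand":1}
    - {"dx":0,"dy":0,"dz":0.025,"ax":0,"ay":0,"az":0,"hand":1}
    - {"dx":0,"dy":0,"dz":0.055,"ax":0,"ay":0,"az":0,"hand":1}
    - {"dx":0,"dy":0,"dz":0.085,"ax":0,"ay":0,"az":0,"hand":1}
    - {"dx":0,"dy":0,"dz":0.105,"ax":0,"ay":0,"az":0,"hand":1}
    - {"dx":0,"dy":0,"dz":0.115,"ax":0,"ay":0,"az":0,"hand":1}
    - {"dx":0,"dy":0,"dz":0.115,"ax":0,"ay":0,"az":0,"hand":1}
    - {"dx":0,"dy":0,"dz":0.115,"ax":0,"ay":0,"az":0,"hand":1}

```text
t: 17.23
tool_pos: [0.5712, 0.2375, 0.0869]
orientation: [1.96, 2.455, 0.002]
force: [-0.5, 0.0, 0.2]
finger_gap: 0.0212
```

Run:
```python
from h import *
held("pics/s9.png","tower"); go(.5711,.2375,.062,12.8)
```

```text
base min [-0.0183 -0.0153 -0.0498] z low [-0.0498 -0.0495 -0.049  -0.0487 -0.0467 -0.0287]
cap 25 z90 [0.0224 0.0267] mean [-0.0002 -0.0064  0.0236]
t 17.27 tcp [0.5712 0.2375 0.087 ] gap 0.0213 F [-0.5  0.1 -1.1] q6 0.13
  d [-0.     -0.0001  0.025 ] a [ 0.09 -0.01 -0.  ]
```

View pics/s9.png

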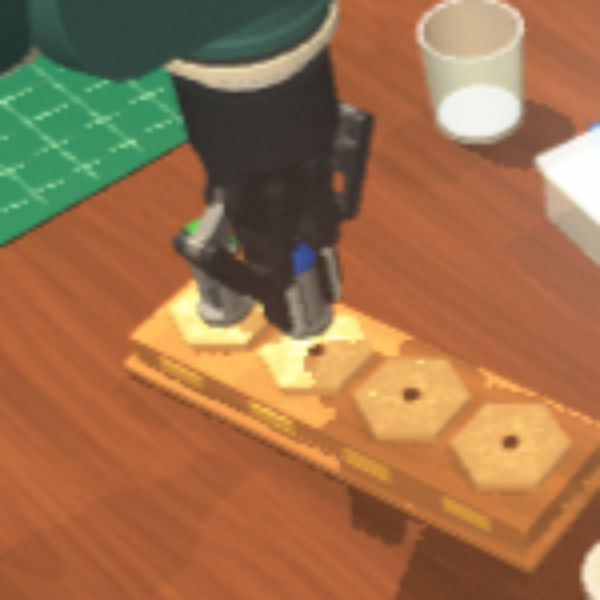

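Call:
send_rows:
  rows:
    - {"dx":0,"dy":0,"dz":0.008,"ax":0,"ay":0,"az":0,"hand":1}
    - {"dx":0,"dy":0,"dz":0.016,"ax":0,"ay":0,"az":0,"hand":1}
    - {"dx":0,"dy":0,"dz":0.021,"ax":0,"ay":0,"az":0,"hand":1}
    - {"dx":0,"dy":0,"dz":0.0235,"ax":0,"ay":0,"az":0,"hand":1}
    - {"dx":0,"dy":0,"dz":0.0245,"ax":0,"ay":0,"az":0,"hand":1}
    - {"dx":0,"dy":0,"dz":0.0245,"ax":0,"ay":0,"az":0,"hand":1}

```text
t: 18.02
tool_pos: [0.5709, 0.2375, 0.0617]
orientation: [1.96, 2.455, 0.001]
force: [-1.2, -0.9, 3.1]
finger_gap: 0.021
```

Call:
send_rows:
  rows:
    - {"dx":0,"dy":0,"dz":0.0005,"ax":0,"ay":0,"az":0,"hand":1}
    - {"dx":0,"dy":0,"dz":0.0005,"ax":0,"ay":0,"az":0,"hand":1}

```text
t: 18.27
tool_pos: [0.5709, 0.2374, 0.0616]
orientation: [1.96, 2.455, 0.001]
force: [-3.6, -1.9, 9.5]
finger_gap: 0.0215
```

Call:
send_rows:
  rows:
    - {"dx":0,"dy":0,"dz":-0.0005,"ax":0,"ay":0,"az":0,"hand":0.5}
    - {"dx":0,"dy":0,"dz":-0.0005,"ax":0,"ay":0,"az":0,"hand":0.4}
    - {"dx":0,"dy":0,"dz":-0.0005,"ax":0,"ay":0,"az":0,"hand":0.1}
    - {"dx":0,"dy":0,"dz":-0.0005,"ax":0,"ay":0,"az":0,"hand":-0.5}
    - {"dx":0,"dy":0,"dz":-0.0005,"ax":0,"ay":0,"az":0,"hand":-1}
    - {"dx":0,"dy":0,"dz":-0.0005,"ax":0,"ay":0,"az":0,"hand":-1}
    - {"dx":0,"dy":0,"dz":-0.02,"ax":0,"ay":0,"az":0,"hand":-1}
    - {"dx":0,"dy":0,"dz":-0.06,"ax":0,"ay":0,"az":0,"hand":-1}
    - {"dx":0,"dy":0,"dz":-0.11,"ax":0,"ay":0,"az":0,"hand":-1}
    - {"dx":0,"dy":0,"dz":-0.16,"ax":0,"ay":0,"az":0,"hand":-1}

```text
t: 19.52
tool_pos: [0.5705, 0.2373, 0.224]
orientation: [1.96, 2.455, 0.002]
force: [1.3, -0.2, -0.2]
finger_gap: 0.0853
```

Run:
```python
from h import *
go(.5745,-.2402,.22,-20)
p,d=imaging.snapshot("side"); cv2.imwrite("pics/s10.png",cv2.resize(p[100:250,100:250],None,fx=4,fy=4))
```

```text
t 19.52 tcp [0.5705 0.2373 0.224 ] gap 0.0853 F [ 1.3 -0.2 -0.2] q6 0.13
  d [-0.4666 -0.1019  0.0038] a [ 6.00e-02 -3.00e-02  3.28e+01]
```

View pics/s10.png

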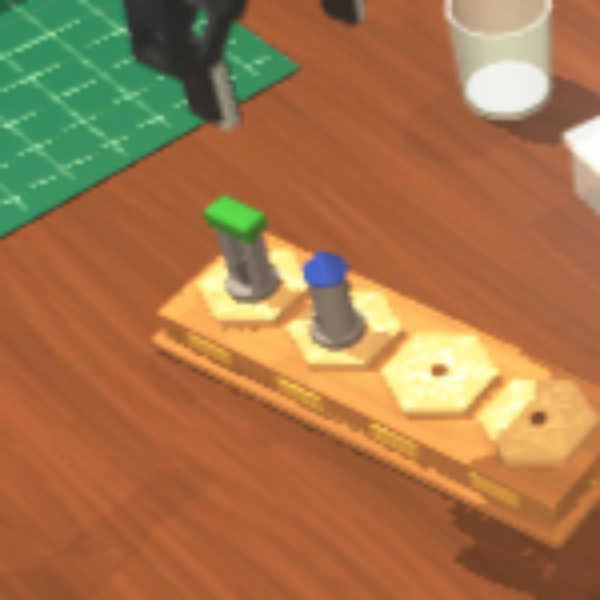

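Run:
```python
from h import *
np.set_printoptions(precision=4,suppress=True)
p,d=imaging.snapshot("side"); P=cloud("side",d); hsv=cv2.cvtColor(p,cv2.COLOR_BGR2HSV)
cv2.imwrite("pics/s10f.png",p)
for k,c in(("dolmen",(.5577,.3025)),("tower",(.5711,.238))):
    # grey low-saturation pixels near base
    u,v=px("side",[*c,.039]); print(k,"expected base px",u,v)
    m=(hsv[...,1]<110)&(np.hypot(P[...,0]-c[0],P[...,1]-c[1])<.03)&(P[...,2]>.034)&(P[...,2]<.048)&(d>0)
    vv,uu=np.nonzero(m); print(len(uu),"u",uu.min(),uu.max(),"v",vv.max())
    # simulate base disc outline extents at 0.036 & .039
    th=np.linspace(0,2*np.pi,90)
    o=np.array([px("side",[c[0]+.016*np.cos(t),c[1]+.016*np.sin(t),z]) for t in th for z in(.036,.039)]); print("pred u",o[:,0].min(),o[:,0].max(),"v",o[:,1].max())
o=p[100:250,100:250]; o=cv2.resize(o,None,fx=4,fy=4,interpolation=cv2.INTER_CUBIC)
c=imaging.camera_model("side")
for cc in((.5577,.3025),(.5711,.238)):
    for z in(.036,.039):
        pts=np.array([(px("side",[cc[0]+.016*np.cos(t),cc[1]+.016*np.sin(t),z])-100+.5)*4-.5 for t in th]).astype(np.int32)
        cv2.polylines(o,[pts],True,(255,0,255),1)
cv2.imwrite("pics/s10o.png",o)
```

```text
dolmen expected base px 163.40010278026767 168.7584336176037
182 u 151 176 v 178
pred u 156.30854155769762 170.71080198162846 v 174.67754736756788
tower expected base px 185.67958830090836 179.88534525626025
168 u 173 199 v 190
pred u 178.4552571842067 193.07691088810017 v 186.0312148934314
```

View pics/s10o.png

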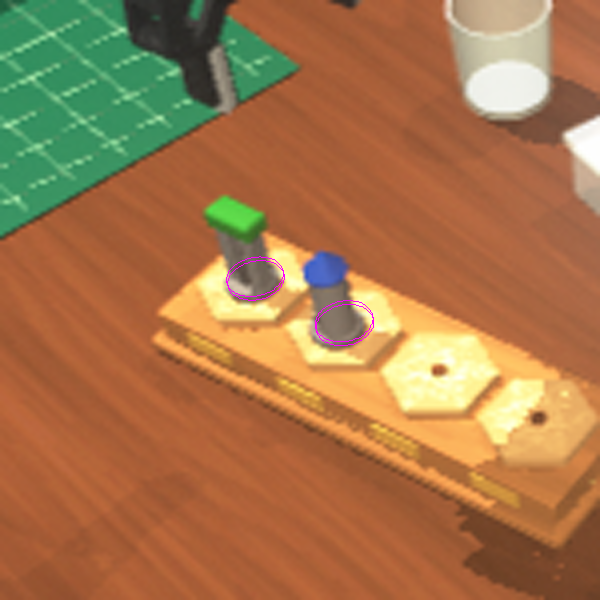

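Call:
send_rows:
  rows:
    - {"dx":-0.02,"dy":-0.004,"dz":0,"ax":0,"ay":0,"az":1.5,"hand":-1}
    - {"dx":-0.075,"dy":-0.016,"dz":0,"ax":0,"ay":0,"az":5,"hand":-1}
    - {"dx":-0.135,"dy":-0.029,"dz":0,"ax":0,"ay":0,"az":9.5,"hand":-1}
    - {"dx":-0.195,"dy":-0.042,"dz":0,"ax":0,"ay":0,"az":14,"hand":-1}
    - {"dx":-0.255,"dy":-0.055,"dz":0,"ax":0,"ay":0,"az":18,"hand":-1}
    - {"dx":-0.315,"dy":-0.069,"dz":0,"ax":0,"ay":0,"az":22,"hand":-1}
    - {"dx":-0.375,"dy":-0.082,"dz":0,"ax":0,"ay":0,"az":26.5,"hand":-1}
    - {"dx":-0.43,"dy":-0.094,"dz":0,"ax":0,"ay":0,"az":30.5,"hand":-1}
    - {"dx":-0.4666,"dy":-0.1019,"dz":0,"ax":0,"ay":0,"az":32.8,"hand":-1}
    - {"dx":-0.4666,"dy":-0.1019,"dz":0,"ax":0,"ay":0,"az":32.8,"hand":-1}

```text
t: 20.88
tool_pos: [0.5733, -0.2431, 0.2197]
orientation: [-2.577, -1.795, 0.002]
force: [-0.1, 0.2, -1.1]
finger_gap: 0.0853
```

Run:
```python
from h import *
for n,(a,b,c,e) in(("side",(90,260,120,280)),("top",(180,260,110,270))):
    p,d=imaging.snapshot(n); cv2.imwrite(f"pics/{n}11.png",p); np.save(f"pics/{n}11.npy",d)
    o=p[a:b,c:e]; cv2.imwrite(f"pics/{n}11z.png",cv2.resize(o,None,fx=3.5 if n=='side' else 5,fy=3.5 if n=='side' else 5,interpolation=cv2.INTER_CUBIC))
go(.5745,-.2402,.1155,-20)
```

```text
t 20.98 tcp [ 0.5739 -0.2407  0.2201] gap 0.085 F [ 0.2  0.8 -0.2] q6 -0.09
  d [0.0006 0.0006 0.1046] a [-0.08 -0.01 -0.08]
```

View pics/top11z.png

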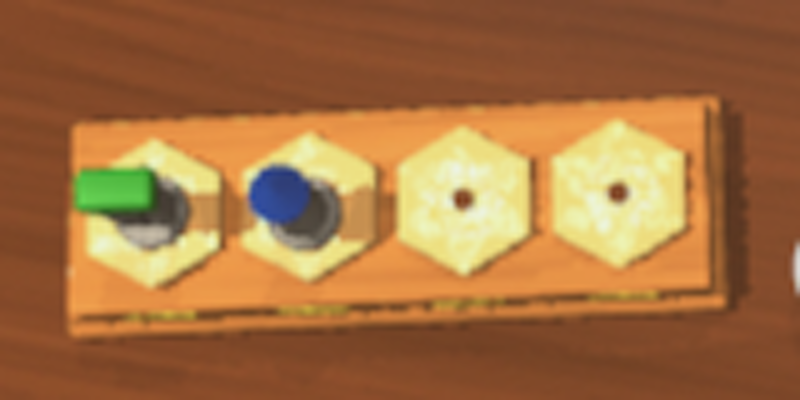

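View pics/side11z.png

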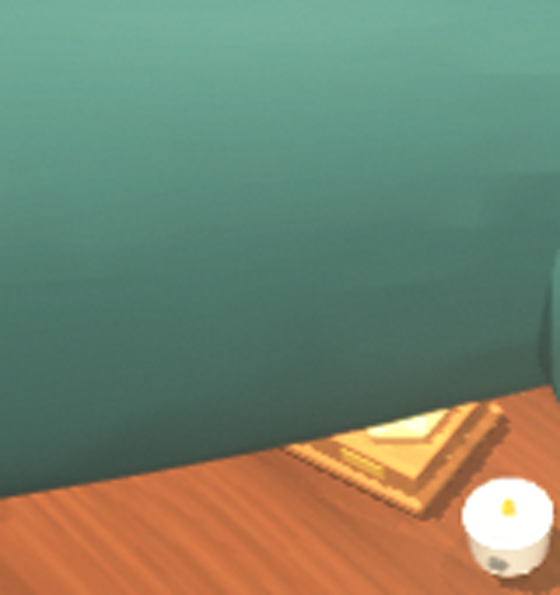

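Call:
send_rows:
  rows:
    - {"dx":0.0005,"dy":0.0005,"dz":0.02,"ax":0,"ay":0,"az":0,"hand":-1}
    - {"dx":0.0005,"dy":0.0005,"dz":0.05,"ax":0,"ay":0,"az":0,"hand":-1}
    - {"dx":0.0005,"dy":0.0005,"dz":0.08,"ax":0,"ay":0,"az":0,"hand":-1}
    - {"dx":0.0005,"dy":0.0005,"dz":0.098,"ax":0,"ay":0,"az":0,"hand":-1}
    - {"dx":0.0005,"dy":0.0005,"dz":0.1045,"ax":0,"ay":0,"az":0,"hand":-0.6}
    - {"dx":0.0005,"dy":0.0005,"dz":0.1045,"ax":0,"ay":0,"az":0,"hand":0}
    - {"dx":0.0005,"dy":0.0005,"dz":0.1045,"ax":0,"ay":0,"az":0,"hand":0.2}
    - {"dx":0.0005,"dy":0.0005,"dz":0.1045,"ax":0,"ay":0,"az":0,"hand":0.3}
    - {"dx":0.0005,"dy":0.0005,"dz":0.1045,"ax":0,"ay":0,"az":0,"hand":0.4}

```text
t: 22.1
tool_pos: [0.5754, -0.24, 0.1168]
orientation: [2.573, 1.801, 0.0]
force: [0.3, 0.6, -0.4]
finger_gap: 0.0252
```

Call:
send_rows:
  rows:
    - {"dx":0,"dy":0,"dz":0,"ax":0,"ay":0,"az":0,"hand":0.5}
    - {"dx":0,"dy":0,"dz":0,"ax":0,"ay":0,"az":0,"hand":0.6}
    - {"dx":0,"dy":0,"dz":0,"ax":0,"ay":0,"az":0,"hand":1}
    - {"dx":0,"dy":0,"dz":0,"ax":0,"ay":0,"az":0,"hand":1}
    - {"dx":0,"dy":0,"dz":0,"ax":0,"ay":0,"az":0,"hand":1}

```text
t: 22.72
tool_pos: [0.5754, -0.2399, 0.1165]
orientation: [2.573, 1.802, 0.0]
force: [-0.2, -0.1, 4.2]
finger_gap: 0.0197
```

Call:
send_rows:
  rows:
    - {"dx":0,"dy":0,"dz":-0.01,"ax":0,"ay":0,"az":0,"hand":1}
    - {"dx":0,"dy":0,"dz":-0.03,"ax":0,"ay":0,"az":0,"hand":1}
    - {"dx":0,"dy":0,"dz":-0.06,"ax":0,"ay":0,"az":0,"hand":1}
    - {"dx":0,"dy":0,"dz":-0.085,"ax":0,"ay":0,"az":0,"hand":1}
    - {"dx":0,"dy":0,"dz":-0.085,"ax":0,"ay":0,"az":0,"hand":1}

```text
t: 23.35
tool_pos: [0.5761, -0.2402, 0.2047]
orientation: [2.57, 1.8, 0.004]
force: [0.1, -0.2, -0.4]
finger_gap: 0.0195
```

Run:
```python
from h import *
held("pics/s12.png","house"); go(.5885,.1742,.20,12.8)
```

```text
base min [-0.0177 -0.0163 -0.026 ] z low [-0.026  -0.0258 -0.0252 -0.0251 -0.0247 -0.0245]
cap 1 z90 [0.0285 0.0285] mean [-0.0006 -0.0083  0.0285]
t 23.4 tcp [ 0.5756 -0.24    0.2027] gap 0.0197 F [-0.8 -0.5 -1.7] q6 -0.09
  d [ 0.3936 -0.1296  0.0024] a [  0.11   0.04 -32.8 ]
```

View pics/s12.png

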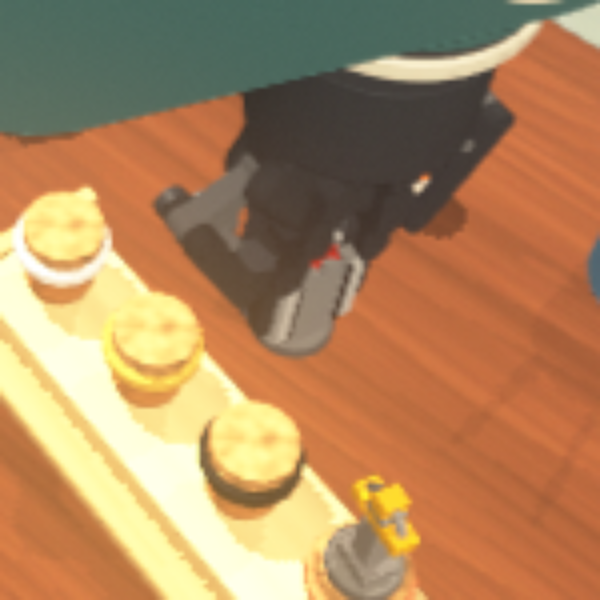

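Run:
```python
from h import *
go(.5885,.1742,.20,12.8)
```

```text
t 23.4 tcp [ 0.5756 -0.24    0.2027] gap 0.0197 F [-0.8 -0.5 -1.7] q6 -0.09
  d [ 0.3936 -0.1296  0.0024] a [  0.11   0.04 -32.8 ]
```

The state is unchanged and the house is still held. I'm carrying it to tile 3.

Call:
send_rows:
  rows:
    - {"dx":0.015,"dy":-0.005,"dz":0,"ax":0,"ay":0,"az":-1,"hand":1}
    - {"dx":0.055,"dy":-0.018,"dz":0,"ax":0,"ay":0,"az":-4.5,"hand":1}
    - {"dx":0.105,"dy":-0.035,"dz":0,"ax":0,"ay":0,"az":-8.7,"hand":1}
    - {"dx":0.155,"dy":-0.051,"dz":0,"ax":0,"ay":0,"az":-13,"hand":1}
    - {"dx":0.205,"dy":-0.067,"dz":0,"ax":0,"ay":0,"az":-17,"hand":1}
    - {"dx":0.255,"dy":-0.084,"dz":0,"ax":0,"ay":0,"az":-21,"hand":1}
    - {"dx":0.305,"dy":-0.1,"dz":0,"ax":0,"ay":0,"az":-25.4,"hand":1}
    - {"dx":0.35,"dy":-0.115,"dz":0,"ax":0,"ay":0,"az":-29.2,"hand":1}
    - {"dx":0.38,"dy":-0.125,"dz":0,"ax":0,"ay":0,"az":-31.7,"hand":1}
    - {"dx":0.3936,"dy":-0.1296,"dz":0,"ax":0,"ay":0,"az":-32.8,"hand":1}

```text
t: 24.65
tool_pos: [0.5873, 0.1764, 0.2003]
orientation: [-1.955, -2.458, 0.002]
force: [-0.5, -0.3, -0.4]
finger_gap: 0.0196
```

Call:
send_rows:
  rows:
    - {"dx":0,"dy":0,"dz":0,"ax":0,"ay":0,"az":0,"hand":1}
    - {"dx":0,"dy":0,"dz":0.025,"ax":0,"ay":0,"az":0,"hand":1}
    - {"dx":0,"dy":0,"dz":0.055,"ax":0,"ay":0,"az":0,"hand":1}
    - {"dx":0,"dy":0,"dz":0.085,"ax":0,"ay":0,"az":0,"hand":1}
    - {"dx":0,"dy":0,"dz":0.105,"ax":0,"ay":0,"az":0,"hand":1}
    - {"dx":0,"dy":0,"dz":0.115,"ax":0,"ay":0,"az":0,"hand":1}
    - {"dx":0,"dy":0,"dz":0.115,"ax":0,"ay":0,"az":0,"hand":1}
    - {"dx":0,"dy":0,"dz":0.115,"ax":0,"ay":0,"az":0,"hand":1}

```text
t: 25.65
tool_pos: [0.5887, 0.1744, 0.0875]
orientation: [1.96, 2.454, 0.002]
force: [-0.3, -0.0, -1.2]
finger_gap: 0.0199
```

Run:
```python
from h import *
held("pics/s13.png","house"); go(.5885,.1742,.0627,12.8)
```

```text
base min [-0.0181 -0.0177 -0.0497] z low [-0.0497 -0.0285 -0.027  -0.0269 -0.0265 -0.0264]
cap 3 z90 [0.0278 0.0292] mean [-0.0019 -0.0066  0.0275]
t 25.7 tcp [0.5886 0.1744 0.0874] gap 0.0193 F [-0.1 -0.3 -0.4] q6 0.02
  d [-0.0002 -0.0002  0.0247] a [ 0.08 -0.   -0.  ]
```

View pics/s13.png

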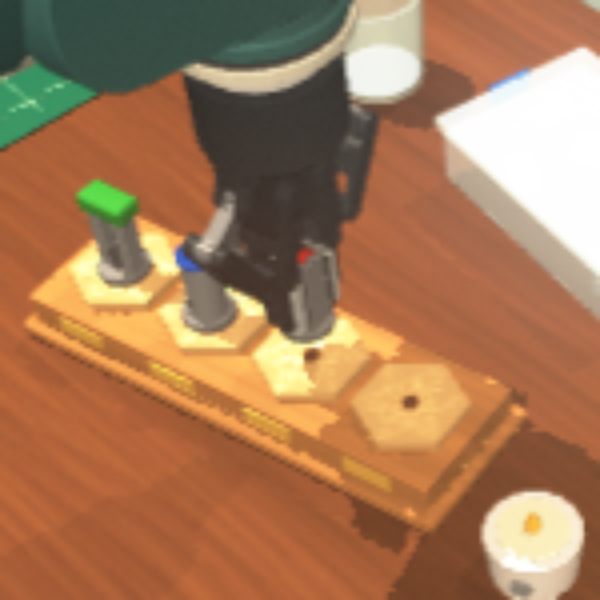

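Call:
send_rows:
  rows:
    - {"dx":0,"dy":0,"dz":0.008,"ax":0,"ay":0,"az":0,"hand":1}
    - {"dx":0,"dy":0,"dz":0.016,"ax":0,"ay":0,"az":0,"hand":1}
    - {"dx":0,"dy":0,"dz":0.021,"ax":0,"ay":0,"az":0,"hand":1}
    - {"dx":0,"dy":0,"dz":0.0235,"ax":0,"ay":0,"az":0,"hand":1}
    - {"dx":0,"dy":0,"dz":0.0245,"ax":0,"ay":0,"az":0,"hand":1}
    - {"dx":0,"dy":0,"dz":0.0245,"ax":0,"ay":0,"az":0,"hand":1}

```text
t: 26.45
tool_pos: [0.5883, 0.1743, 0.0625]
orientation: [1.96, 2.455, 0.0]
force: [-4.3, -1.2, 7.6]
finger_gap: 0.0197
```

Call:
send_rows:
  rows:
    - {"dx":0,"dy":0,"dz":0.0005,"ax":0,"ay":0,"az":0,"hand":1}
    - {"dx":0,"dy":0,"dz":0.0005,"ax":0,"ay":0,"az":0,"hand":1}

```text
t: 26.7
tool_pos: [0.5883, 0.1743, 0.0625]
orientation: [1.96, 2.455, 0.0]
force: [-7.6, -1.7, 12.5]
finger_gap: 0.0197
```

Contact made; backing off 0.7 mm and releasing.

Call:
send_rows:
  rows:
    - {"dx":0,"dy":0,"dz":-0.0007,"ax":0,"ay":0,"az":0,"hand":0.54}
    - {"dx":0,"dy":0,"dz":-0.0007,"ax":0,"ay":0,"az":0,"hand":0.4}
    - {"dx":0,"dy":0,"dz":-0.0007,"ax":0,"ay":0,"az":0,"hand":0.1}
    - {"dx":0,"dy":0,"dz":-0.0007,"ax":0,"ay":0,"az":0,"hand":-0.5}
    - {"dx":0,"dy":0,"dz":-0.0007,"ax":0,"ay":0,"az":0,"hand":-1}
    - {"dx":0,"dy":0,"dz":-0.0007,"ax":0,"ay":0,"az":0,"hand":-1}
    - {"dx":0,"dy":0,"dz":-0.02,"ax":0,"ay":0,"az":0,"hand":-1}
    - {"dx":0,"dy":0,"dz":-0.06,"ax":0,"ay":0,"az":0,"hand":-1}
    - {"dx":0,"dy":0,"dz":-0.11,"ax":0,"ay":0,"az":0,"hand":-1}
    - {"dx":0,"dy":0,"dz":-0.16,"ax":0,"ay":0,"az":0,"hand":-1}

```text
t: 27.95
tool_pos: [0.588, 0.1743, 0.2245]
orientation: [1.96, 2.455, 0.001]
force: [0.4, -0.4, -0.3]
finger_gap: 0.0857
```

Run:
```python
from h import *
p,d=imaging.snapshot("side"); cv2.imwrite("pics/s14f.png",p); cv2.imwrite("pics/s14.png",cv2.resize(p[110:240,130:270],None,fx=4.5,fy=4.5,interpolation=cv2.INTER_CUBIC))
go(.559,-.3055,.22,-23)
```

```text
t 28.0 tcp [0.5894 0.1746 0.2322] gap 0.0852 F [ 0.8 -0.6  7.2] q6 0.02
  d [-0.4615 -0.1361  0.0108] a [ 0.51 -0.18 35.8 ]
```

View pics/s14.png

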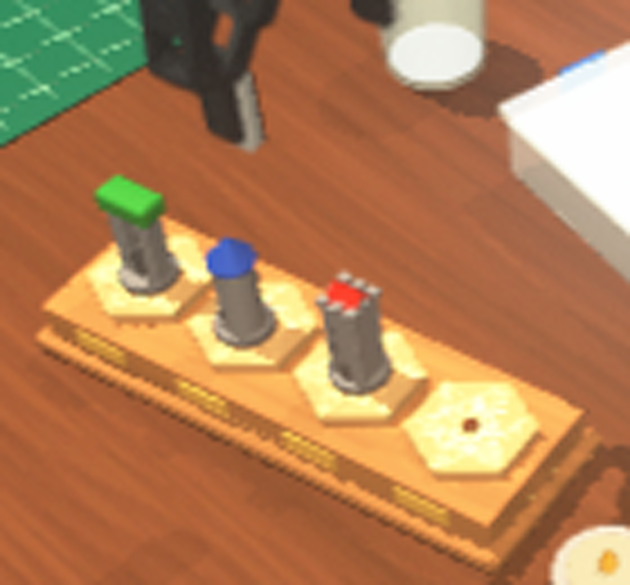

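Call:
send_rows:
  rows:
    - {"dx":-0.02,"dy":-0.006,"dz":0,"ax":0,"ay":0,"az":1.5,"hand":-1}
    - {"dx":-0.075,"dy":-0.022,"dz":0,"ax":0,"ay":0,"az":5.5,"hand":-1}
    - {"dx":-0.13,"dy":-0.038,"dz":0,"ax":0,"ay":0,"az":10,"hand":-1}
    - {"dx":-0.19,"dy":-0.056,"dz":0,"ax":0,"ay":0,"az":14.7,"hand":-1}
    - {"dx":-0.25,"dy":-0.074,"dz":0,"ax":0,"ay":0,"az":19.4,"hand":-1}
    - {"dx":-0.31,"dy":-0.091,"dz":0,"ax":0,"ay":0,"az":24,"hand":-1}
    - {"dx":-0.37,"dy":-0.109,"dz":0,"ax":0,"ay":0,"az":28.7,"hand":-1}
    - {"dx":-0.425,"dy":-0.125,"dz":0,"ax":0,"ay":0,"az":33,"hand":-1}
    - {"dx":-0.4615,"dy":-0.1361,"dz":0,"ax":0,"ay":0,"az":35.8,"hand":-1}
    - {"dx":-0.4615,"dy":-0.1361,"dz":0,"ax":0,"ay":0,"az":35.8,"hand":-1}

```text
t: 29.25
tool_pos: [0.5561, -0.3086, 0.2202]
orientation: [-2.622, -1.727, 0.002]
force: [1.0, 1.2, -0.5]
finger_gap: 0.0857
```

Call:
send_rows:
  rows:
    - {"dx":0,"dy":0,"dz":0.02,"ax":0,"ay":0,"az":0,"hand":-1}
    - {"dx":0,"dy":0,"dz":0.035,"ax":0,"ay":0,"az":0,"hand":-1}
    - {"dx":0,"dy":0,"dz":0.035,"ax":0,"ay":0,"az":0,"hand":-1}
    - {"dx":0,"dy":0,"dz":0.035,"ax":0,"ay":0,"az":0,"hand":-1}

```text
t: 29.75
tool_pos: [0.5579, -0.3054, 0.1865]
orientation: [2.619, 1.735, 0.0]
force: [-0.6, 0.1, 0.2]
finger_gap: 0.0854
```

Run:
```python
from h import *
p,d=imaging.snapshot("top"); cv2.imwrite("pics/t15f.png",p); np.save("pics/t15.npy",d); cv2.imwrite("pics/t15.png",cv2.resize(p[180:260,110:260],None,fx=5.2,fy=5.2,interpolation=cv2.INTER_CUBIC))
p,d=imaging.snapshot("side"); cv2.imwrite("pics/s15.png",cv2.resize(p[200:380,300:480],None,fx=3.3,fy=3.3,interpolation=cv2.INTER_CUBIC))
go(.559,-.3055,.1155,-23)
```

```text
t 29.85 tcp [ 0.558  -0.3057  0.187 ] gap 0.085 F [ 0.6  0.6 -0. ] q6 -0.14
  d [0.0006 0.0008 0.0715] a [0.06 0.01 0.03]
```

View pics/t15.png

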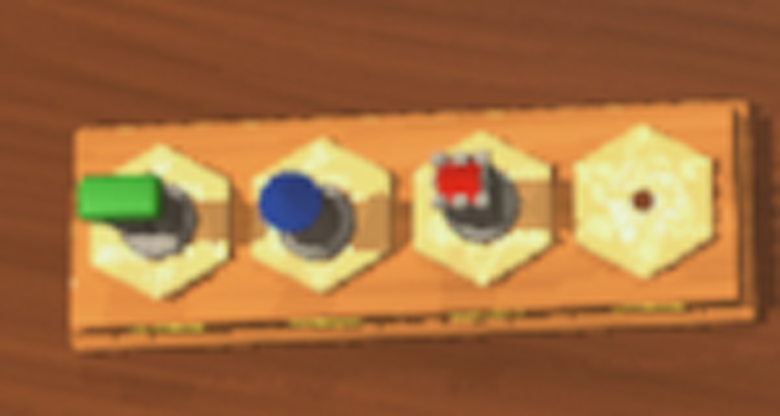

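View pics/s15.png

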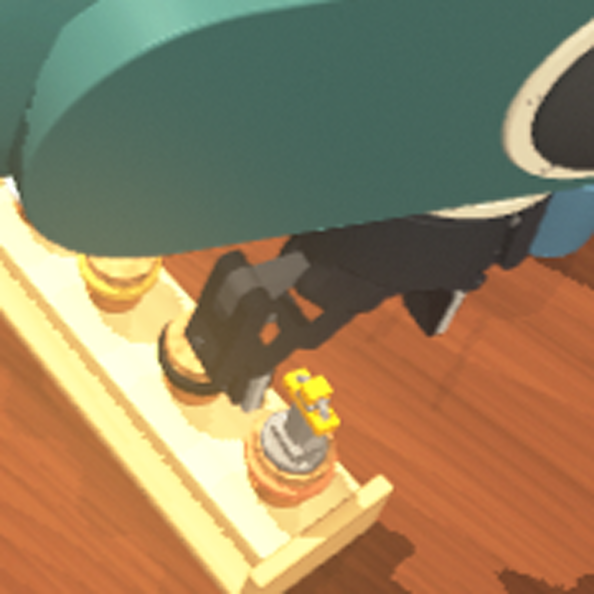

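Call:
send_rows:
  rows:
    - {"dx":0.0005,"dy":0.001,"dz":0.025,"ax":0,"ay":0,"az":0,"hand":-1}
    - {"dx":0.0005,"dy":0.001,"dz":0.05,"ax":0,"ay":0,"az":0,"hand":-1}
    - {"dx":0.0005,"dy":0.001,"dz":0.066,"ax":0,"ay":0,"az":0,"hand":-1}
    - {"dx":0.0005,"dy":0.001,"dz":0.0715,"ax":0,"ay":0,"az":0,"hand":-0.6}
    - {"dx":0.0005,"dy":0.001,"dz":0.0715,"ax":0,"ay":0,"az":0,"hand":0}
    - {"dx":0.0005,"dy":0.001,"dz":0.0715,"ax":0,"ay":0,"az":0,"hand":0.4}
    - {"dx":0.0005,"dy":0.001,"dz":0.0715,"ax":0,"ay":0,"az":0,"hand":0.5}
    - {"dx":0.0005,"dy":0.001,"dz":0.0715,"ax":0,"ay":0,"az":0,"hand":0.6}

```text
t: 30.85
tool_pos: [0.5589, -0.3059, 0.1152]
orientation: [2.619, 1.734, 0.0]
force: [-0.4, -0.7, 0.6]
finger_gap: 0.0176
```

Call:
send_rows:
  rows:
    - {"dx":0,"dy":0,"dz":0,"ax":0,"ay":0,"az":0,"hand":0.7}
    - {"dx":0,"dy":0,"dz":0,"ax":0,"ay":0,"az":0,"hand":0.8}
    - {"dx":0,"dy":0,"dz":0,"ax":0,"ay":0,"az":0,"hand":1}
    - {"dx":0,"dy":0,"dz":0,"ax":0,"ay":0,"az":0,"hand":1}
    - {"dx":0,"dy":0,"dz":0,"ax":0,"ay":0,"az":0,"hand":1}

```text
t: 31.48
tool_pos: [0.5589, -0.3059, 0.1153]
orientation: [2.619, 1.734, 0.0]
force: [-1.8, 0.0, 5.7]
finger_gap: 0.0148
```

Run:
```python
from h import *
held("pics/s16.png","cross"); go(.559,-.3055,.1155,-23)
```

```text
base min [-0.0229 -0.0223 -0.0436] z low [-0.0436 -0.043  -0.0424 -0.0421 -0.0418 -0.0416]
cap 1 z90 [0.0222 0.0222] mean [-0.0048 -0.0138  0.0222]
t 31.52 tcp [ 0.5589 -0.3059  0.1152] gap 0.0148 F [-1.7  0.4  5.9] q6 -0.14
  d [ 0.0004 -0.0001 -0.0003] a [ 0.03  0.01 -0.  ]
```

View pics/s16.png

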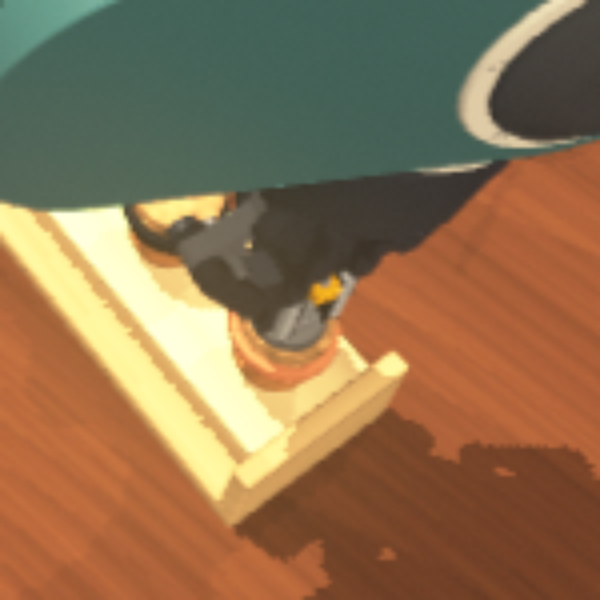

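Call:
send_rows:
  rows:
    - {"dx":0,"dy":0,"dz":0,"ax":0,"ay":0,"az":0,"hand":0.6}
    - {"dx":0,"dy":0,"dz":0,"ax":0,"ay":0,"az":0,"hand":0.4}
    - {"dx":0,"dy":0,"dz":0,"ax":0,"ay":0,"az":0,"hand":0.2}
    - {"dx":0,"dy":0,"dz":-0.003,"ax":0,"ay":0,"az":0,"hand":0.2}
    - {"dx":0,"dy":0,"dz":-0.007,"ax":0,"ay":0,"az":0,"hand":0.2}
    - {"dx":0,"dy":0,"dz":-0.007,"ax":0,"ay":0,"az":0,"hand":0.2}

```text
t: 32.28
tool_pos: [0.559, -0.3059, 0.1224]
orientation: [2.619, 1.734, 0.0]
force: [-0.2, -0.1, 0.4]
finger_gap: 0.0339
```

Run:
```python
from h import *
held("pics/s17.png","cross"); go(.559,-.3055,.122,-23)
```

```text
base min [-0.0222 -0.0223 -0.0459] z low [-0.0459 -0.0454 -0.045  -0.045  -0.0449 -0.0448]
cap 1 z90 [0.0141 0.0141] mean [-0.0075 -0.0125  0.0141]
t 32.33 tcp [ 0.5589 -0.3059  0.1221] gap 0.0342 F [-0.5 -0.5  0.4] q6 -0.14
  d [ 0.0004 -0.      0.0001] a [ 0.02  0.   -0.  ]
```

View pics/s17.png

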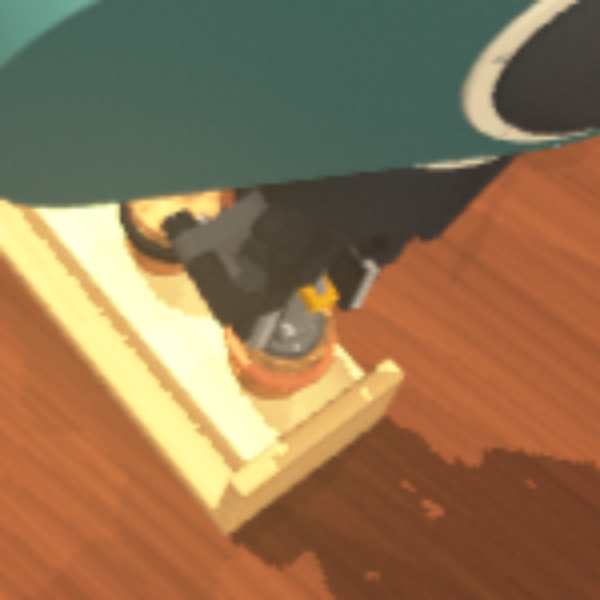

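Still upright with the jaws open. I'll close again at this higher level.

Call:
send_rows:
  rows:
    - {"dx":0,"dy":0,"dz":0,"ax":0,"ay":0,"az":0,"hand":0.5}
    - {"dx":0,"dy":0,"dz":0,"ax":0,"ay":0,"az":0,"hand":0.65}
    - {"dx":0,"dy":0,"dz":0,"ax":0,"ay":0,"az":0,"hand":0.75}
    - {"dx":0,"dy":0,"dz":0,"ax":0,"ay":0,"az":0,"hand":0.85}
    - {"dx":0,"dy":0,"dz":0,"ax":0,"ay":0,"az":0,"hand":1}
    - {"dx":0,"dy":0,"dz":0,"ax":0,"ay":0,"az":0,"hand":1}
    - {"dx":0,"dy":0,"dz":0,"ax":0,"ay":0,"az":0,"hand":1}

```text
t: 33.2
tool_pos: [0.5588, -0.3058, 0.1218]
orientation: [-2.62, -1.734, 0.0]
force: [-0.6, 0.9, -1.4]
finger_gap: 0.0109
```

Call:
send_rows:
  rows:
    - {"dx":0,"dy":0,"dz":-0.01,"ax":0,"ay":0,"az":0,"hand":1}
    - {"dx":0,"dy":0,"dz":-0.03,"ax":0,"ay":0,"az":0,"hand":1}
    - {"dx":0,"dy":0,"dz":-0.06,"ax":0,"ay":0,"az":0,"hand":1}
    - {"dx":0,"dy":0,"dz":-0.08,"ax":0,"ay":0,"az":0,"hand":1}
    - {"dx":0,"dy":0,"dz":-0.08,"ax":0,"ay":0,"az":0,"hand":1}

```text
t: 33.83
tool_pos: [0.5593, -0.3061, 0.2041]
orientation: [2.617, 1.732, 0.002]
force: [0.1, 1.0, -0.8]
finger_gap: 0.0104
```

Run:
```python
from h import *
held("pics/s18.png","cross"); go(.6028,.1100,.20,12.8)
```

```text
base min [-0.0172 -0.0152 -0.032 ] z low [-0.032  -0.0313 -0.0306 -0.0303 -0.0303 -0.0302]
cap 7 z90 [0.0162 0.0177] mean [-0.0069 -0.0118  0.0162]
t 33.88 tcp [ 0.5589 -0.3059  0.2023] gap 0.011 F [-0. -0. -0.] q6 -0.14
  d [ 0.4    -0.1221  0.0022] a [ 6.00e-02  3.00e-02 -3.58e+01]
```

View pics/s18.png

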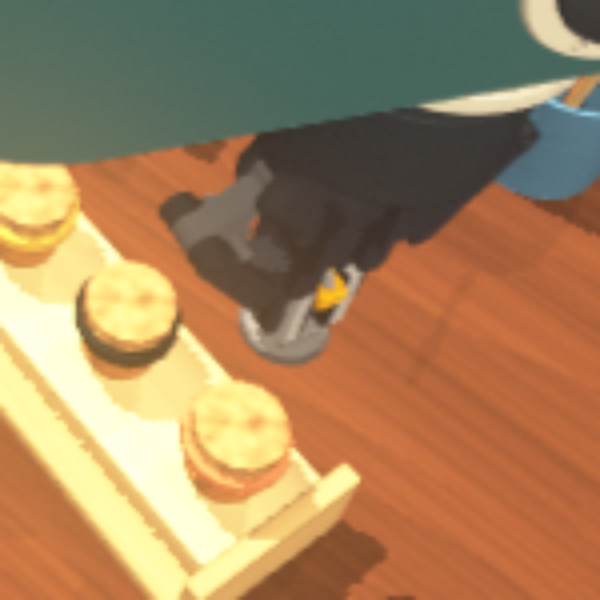

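Call:
send_rows:
  rows:
    - {"dx":0.015,"dy":-0.005,"dz":0,"ax":0,"ay":0,"az":-1,"hand":1}
    - {"dx":0.055,"dy":-0.017,"dz":0,"ax":0,"ay":0,"az":-5,"hand":1}
    - {"dx":0.105,"dy":-0.032,"dz":0,"ax":0,"ay":0,"az":-9.5,"hand":1}
    - {"dx":0.155,"dy":-0.047,"dz":0,"ax":0,"ay":0,"az":-14,"hand":1}
    - {"dx":0.205,"dy":-0.063,"dz":0,"ax":0,"ay":0,"az":-18.5,"hand":1}
    - {"dx":0.255,"dy":-0.078,"dz":0,"ax":0,"ay":0,"az":-23,"hand":1}
    - {"dx":0.305,"dy":-0.093,"dz":0,"ax":0,"ay":0,"az":-27.5,"hand":1}
    - {"dx":0.355,"dy":-0.108,"dz":0,"ax":0,"ay":0,"az":-32,"hand":1}
    - {"dx":0.387,"dy":-0.118,"dz":0,"ax":0,"ay":0,"az":-34.7,"hand":1}
    - {"dx":0.4,"dy":-0.122,"dz":0,"ax":0,"ay":0,"az":-35.8,"hand":1}

```text
t: 35.12
tool_pos: [0.602, 0.1123, 0.2006]
orientation: [-1.955, -2.458, 0.002]
force: [-0.2, 0.1, -0.8]
finger_gap: 0.011
```

Call:
send_rows:
  rows:
    - {"dx":0,"dy":0,"dz":0,"ax":0,"ay":0,"az":0,"hand":1}
    - {"dx":0,"dy":0,"dz":0.025,"ax":0,"ay":0,"az":0,"hand":1}
    - {"dx":0,"dy":0,"dz":0.055,"ax":0,"ay":0,"az":0,"hand":1}
    - {"dx":0,"dy":0,"dz":0.085,"ax":0,"ay":0,"az":0,"hand":1}
    - {"dx":0,"dy":0,"dz":0.105,"ax":0,"ay":0,"az":0,"hand":1}
    - {"dx":0,"dy":0,"dz":0.11,"ax":0,"ay":0,"az":0,"hand":1}
    - {"dx":0,"dy":0,"dz":0.11,"ax":0,"ay":0,"az":0,"hand":1}
    - {"dx":0,"dy":0,"dz":0.11,"ax":0,"ay":0,"az":0,"hand":1}

```text
t: 36.12
tool_pos: [0.6033, 0.1101, 0.093]
orientation: [1.96, 2.454, 0.002]
force: [0.7, 0.6, 0.4]
finger_gap: 0.011
```

Run:
```python
from h import *
held("pics/s19.png","cross"); go(.6028,.1100,.0678,12.8)
```

```text
base min [-0.0179 -0.0165 -0.0329] z low [-0.0329 -0.0325 -0.0325 -0.0324 -0.0323 -0.0317]
cap 1 z90 [0.0089 0.0089] mean [-0.0021 -0.015   0.0089]
t 36.17 tcp [0.6033 0.1101 0.093 ] gap 0.0105 F [-0.3  0.3 -0.2] q6 -0.08
  d [ 0.     -0.0005  0.0252] a [ 0.09  0.01 -0.01]
```

View pics/s19.png

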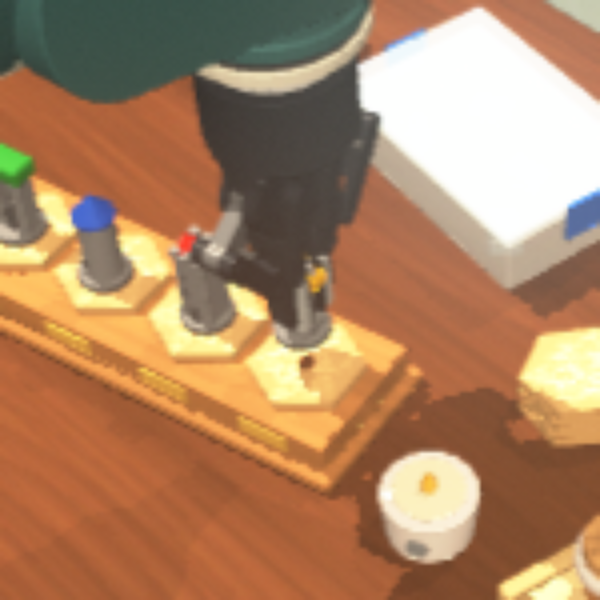

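Call:
send_rows:
  rows:
    - {"dx":0,"dy":0,"dz":0.008,"ax":0,"ay":0,"az":0,"hand":1}
    - {"dx":0,"dy":0,"dz":0.016,"ax":0,"ay":0,"az":0,"hand":1}
    - {"dx":0,"dy":0,"dz":0.021,"ax":0,"ay":0,"az":0,"hand":1}
    - {"dx":0,"dy":0,"dz":0.0235,"ax":0,"ay":0,"az":0,"hand":1}
    - {"dx":0,"dy":0,"dz":0.0245,"ax":0,"ay":0,"az":0,"hand":1}
    - {"dx":0,"dy":0,"dz":0.0245,"ax":0,"ay":0,"az":0,"hand":1}

```text
t: 36.92
tool_pos: [0.6029, 0.1101, 0.0677]
orientation: [1.96, 2.455, 0.0]
force: [-3.2, -1.4, 4.5]
finger_gap: 0.0107
```

Call:
send_rows:
  rows:
    - {"dx":0,"dy":0,"dz":0.0004,"ax":0,"ay":0,"az":0,"hand":1}
    - {"dx":0,"dy":0,"dz":0.0004,"ax":0,"ay":0,"az":0,"hand":1}

```text
t: 37.17
tool_pos: [0.6029, 0.1101, 0.0677]
orientation: [1.96, 2.455, 0.0]
force: [-5.1, -1.7, 9.1]
finger_gap: 0.0107
```

Contact confirmed at the expected height, so I'm releasing. I'll open the jaws fully before rising, because the arms of the cross sit between the pads.

Call:
send_rows:
  rows:
    - {"dx":0,"dy":0,"dz":-0.0006,"ax":0,"ay":0,"az":0,"hand":0.75}
    - {"dx":0,"dy":0,"dz":-0.0006,"ax":0,"ay":0,"az":0,"hand":0.6}
    - {"dx":0,"dy":0,"dz":-0.0006,"ax":0,"ay":0,"az":0,"hand":0.2}
    - {"dx":0,"dy":0,"dz":-0.0006,"ax":0,"ay":0,"az":0,"hand":-0.5}
    - {"dx":0,"dy":0,"dz":-0.0006,"ax":0,"ay":0,"az":0,"hand":-1}
    - {"dx":0,"dy":0,"dz":-0.0006,"ax":0,"ay":0,"az":0,"hand":-1}
    - {"dx":0,"dy":0,"dz":-0.02,"ax":0,"ay":0,"az":0,"hand":-1}
    - {"dx":0,"dy":0,"dz":-0.06,"ax":0,"ay":0,"az":0,"hand":-1}
    - {"dx":0,"dy":0,"dz":-0.11,"ax":0,"ay":0,"az":0,"hand":-1}
    - {"dx":0,"dy":0,"dz":-0.15,"ax":0,"ay":0,"az":0,"hand":-1}

```text
t: 38.42
tool_pos: [0.6029, 0.1101, 0.2207]
orientation: [1.959, 2.454, 0.003]
force: [-1.3, 0.3, -0.7]
finger_gap: 0.0855
```

Run:
```python
from h import *
go(.55,-.25,.25,-20)
```

```text
t 38.42 tcp [0.6029 0.1101 0.2207] gap 0.0855 F [-1.3  0.3 -0.7] q6 -0.08
  d [-0.3394 -0.1313 -0.0295] a [ 1.40e-01 -3.00e-02  3.28e+01]
```

Call:
send_rows:
  rows:
    - {"dx":-0.02,"dy":-0.008,"dz":-0.01,"ax":0,"ay":0,"az":2,"hand":-1}
    - {"dx":-0.07,"dy":-0.027,"dz":-0.03,"ax":0,"ay":0,"az":7,"hand":-1}
    - {"dx":-0.125,"dy":-0.048,"dz":-0.03,"ax":0,"ay":0,"az":12,"hand":-1}
    - {"dx":-0.18,"dy":-0.07,"dz":-0.03,"ax":0,"ay":0,"az":17.5,"hand":-1}
    - {"dx":-0.235,"dy":-0.091,"dz":-0.03,"ax":0,"ay":0,"az":23,"hand":-1}
    - {"dx":-0.29,"dy":-0.112,"dz":-0.03,"ax":0,"ay":0,"az":28,"hand":-1}
    - {"dx":-0.339,"dy":-0.131,"dz":-0.03,"ax":0,"ay":0,"az":32.8,"hand":-1}
    - {"dx":-0.339,"dy":-0.131,"dz":-0.03,"ax":0,"ay":0,"az":32.8,"hand":-1}

```text
t: 39.42
tool_pos: [0.5487, -0.2529, 0.2467]
orientation: [-2.578, -1.794, 0.001]
force: [0.4, -0.1, -0.2]
finger_gap: 0.0853
```

Run:
```python
from h import *
go(.22,-.6,.25,-71)
```

```text
t 39.42 tcp [ 0.5487 -0.2529  0.2467] gap 0.0853 F [ 0.4 -0.1 -0.2] q6 -0.12
  d [-0.4397 -0.1876 -0.003 ] a [-3.000e-02  5.000e-02  5.066e+01]
```

Call:
send_rows:
  rows:
    - {"dx":-0.025,"dy":-0.01,"dz":0,"ax":0,"ay":0,"az":2.5,"hand":-1}
    - {"dx":-0.075,"dy":-0.032,"dz":0,"ax":0,"ay":0,"az":8.5,"hand":-1}
    - {"dx":-0.125,"dy":-0.053,"dz":0,"ax":0,"ay":0,"az":14.5,"hand":-1}
    - {"dx":-0.175,"dy":-0.075,"dz":0,"ax":0,"ay":0,"az":20,"hand":-1}
    - {"dx":-0.225,"dy":-0.096,"dz":0,"ax":0,"ay":0,"az":26,"hand":-1}
    - {"dx":-0.275,"dy":-0.117,"dz":0,"ax":0,"ay":0,"az":32,"hand":-1}
    - {"dx":-0.325,"dy":-0.139,"dz":0,"ax":0,"ay":0,"az":37.5,"hand":-1}
    - {"dx":-0.375,"dy":-0.16,"dz":0,"ax":0,"ay":0,"az":43,"hand":-1}
    - {"dx":-0.42,"dy":-0.179,"dz":0,"ax":0,"ay":0,"az":48.5,"hand":-1}
    - {"dx":-0.4397,"dy":-0.1876,"dz":0,"ax":0,"ay":0,"az":50.6,"hand":-1}

```text
t: 40.67
tool_pos: [0.2219, -0.5993, 0.2467]
orientation: [-3.097, -0.524, 0.0]
force: [1.1, -0.6, 0.8]
finger_gap: 0.0853
```

Run:
```python
from h import *
np.set_printoptions(precision=4,suppress=True)
p,d=imaging.snapshot("top"); cv2.imwrite("pics/t20f.png",p); np.save("pics/t20.npy",d); cv2.imwrite("pics/t20.png",cv2.resize(p[180:260,110:300],None,fx=4.2,fy=4.2,interpolation=cv2.INTER_CUBIC))
for n in("top","side"):
    if n=="side": p,d=imaging.snapshot("side"); cv2.imwrite("pics/s20f.png",p); np.save("pics/s20.npy",d); cv2.imwrite("pics/s20.png",cv2.resize(p[110:270,130:290],None,fx=3.7,fy=3.7,interpolation=cv2.INTER_CUBIC))
    for t in "dolmen_mid tower_mid house_mid cross_mid tealight_mid display".split():
        for r in mark_of(n,t)[:2]: print(n,t,round(r["confidence"],2),w(n,r["at"]))
go(.22,-.6,.25,-71)
```

```text
top dolmen_mid 0.72 [0.5867 0.1784 0.0649]
top dolmen_mid 0.68 [0.5594 0.305  0.0623]
top tower_mid 0.6 [0.5651 0.2369 0.0652]
top house_mid 0.65 [ 0.558  -0.3055  0.0115]
top house_mid 0.62 [0.5839 0.1757 0.0616]
top cross_mid 0.47 [0.6018 0.1101 0.0661]
top tealight_mid 0.79 [0.5884 0.0046 0.0171]
top display 0.95 [0.5787 0.2032 0.0015]
side dolmen_mid 0.78 [0.5569 0.2998 0.0644]
side dolmen_mid 0.76 [ 0.7182 -0.1637  0.0274]
side tower_mid 0.65 [0.5673 0.2394 0.0641]
side house_mid 0.7 [0.5876 0.1777 0.0618]
side house_mid 0.39 [ 0.5994 -0.1102  0.01  ]
side cross_mid 0.7 [ 0.5872 -0.1751  0.0148]
side cross_mid 0.51 [0.5983 0.1106 0.0645]
side tealight_mid 0.56 [0.5855 0.0063 0.0144]
side display 0.6 [ 0.5754  0.2048 -0.0034]
side display 0.22 [0.5591 0.3026 0.0641]
t 41.38 tcp [ 0.2236 -0.5984  0.2469] gap 0.0856 F [-0.2  0.  -0. ] q6 -0.02
  d [-0.0039  0.0003 -0.0031] a [0.   0.   0.42]
```

View pics/t20.png

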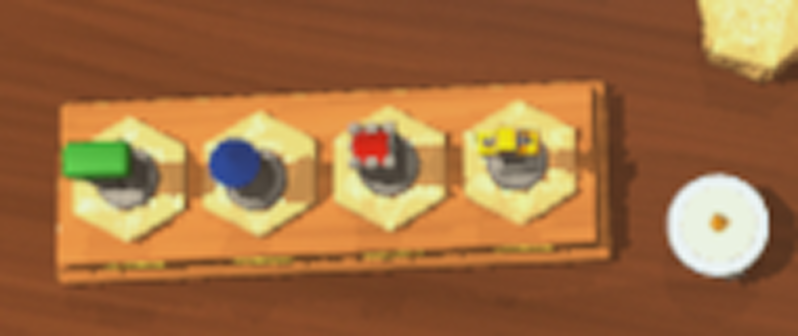

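View pics/s20.png

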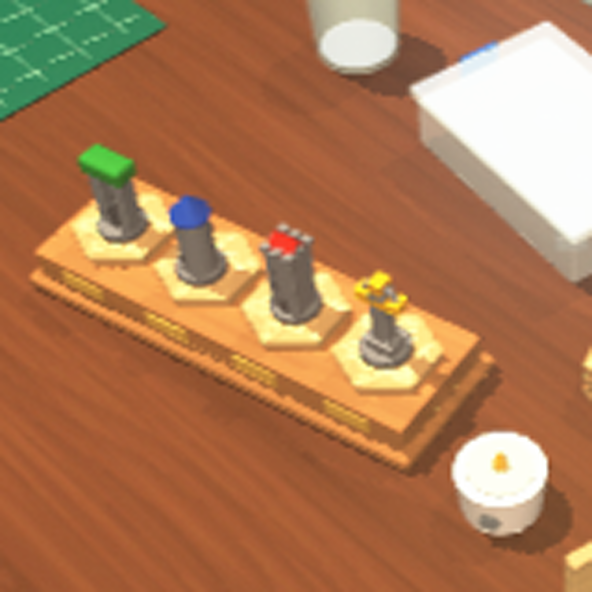

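Run:
```python
from h import *
np.set_printoptions(precision=1,suppress=True)
T={"top":[(.5579,.3026),(.5722,.2381),(.587,.1739),(.6015,.1097)],"side":[(.5553,.3018),(.570,.2378),(.5854,.1741),(.5999,.1096)]}
# side T1 is extrapolated from spacing
th=np.linspace(0,2*np.pi,72,endpoint=False)
for n,f in(("top","t20f"),("side","s20f")):
    p=cv2.imread(f"pics/{f}.png");S=8
    b=p.astype(float)[...,0]; rg=p.astype(float)[...,2]-b   # yellow-ness: R-B
    img=cv2.GaussianBlur(rg,(0,0),.6).astype(np.float32)
    away=-imaging.camera_model(n)["R"][2]; 
    cam=-imaging.camera_model(n)["R"].T@imaging.camera_model(n)["t"]
    for k,c in zip(("dolmen","tower","house","cross"),T[n]):
        best=[]
        vd=np.array(cam[:2]-c); vd/=np.linalg.norm(vd)
        # use only outline directions on camera side (unoccluded): within 100 deg of view dir
        sel=[t for t in th if np.cos(t)*vd[0]+np.sin(t)*vd[1]>-.1]
        for dx in np.arange(-8,8.1,.5):
            for dy in np.arange(-8,8.1,.5):
                cc=np.array(c)+np.array([dx,dy])/1000
                def ring(r,z):
                    q=np.array([px(n,[cc[0]+r*np.cos(t),cc[1]+r*np.sin(t),z]) for t in sel]).astype(np.float32)
                    return cv2.remap(img,q[:,:1],q[:,1:],cv2.INTER_LINEAR).ravel()
                best.append((np.clip(ring(.0185,.036)-ring(.0135,.039),0,60).mean(),dx,dy))
        best.sort(reverse=True); B=np.array(best[:12]); print(n,k,best[0],"mean of best",B[:,1:].mean(0))
```

```text
Traceback (most recent call last):
  File "h.py", line 6, in px
    c=imaging.camera_model(cam); q=c["K"]@(c["R"]@np.array(X)+c["t"]); return q[:2]/q[2]
ValueError: time passes only in moves, steps and waits
```

Run:
```python
from h import *
np.set_printoptions(precision=1,suppress=True)
C={n:imaging.camera_model(n) for n in("top","side")}
T={"top":[(.5579,.3026),(.5722,.2381),(.587,.1739),(.6015,.1097)],"side":[(.5553,.3018),(.570,.2378),(.5854,.1741),(.5999,.1096)]}
th=np.linspace(0,2*np.pi,72,endpoint=False)
for n,f in(("top","t20f"),("side","s20f")):
    c0=C[n]; rv=cv2.Rodrigues(c0["R"])[0]
    p=cv2.imread(f"pics/{f}.png").astype(float); img=cv2.GaussianBlur(p[...,2]-p[...,0],(0,0),.6).astype(np.float32)
    cam=-c0["R"].T@c0["t"]
    for k,c in zip(("dolmen","tower","house","cross"),T[n]):
        vd=np.array(cam[:2]-c); vd/=np.linalg.norm(vd)
        sel=th[np.cos(th)*vd[0]+np.sin(th)*vd[1]>-.1]; best=[]
        def ring(cc,r,z):
            q=cv2.projectPoints(np.c_[cc[0]+r*np.cos(sel),cc[1]+r*np.sin(sel),np.full(len(sel),z)],rv,c0["t"],c0["K"],None)[0][:,0].astype(np.float32)
            return cv2.remap(img,q[:,:1].copy(),q[:,1:].copy(),cv2.INTER_LINEAR).ravel()
        for dx in np.arange(-8,8.1,.5):
            for dy in np.arange(-8,8.1,.5):
                cc=np.array(c)+np.array([dx,dy])/1000
                best.append((np.clip(ring(cc,.0185,.036)-ring(cc,.0135,.039),0,60).mean(),dx,dy))
        best.sort(reverse=True); B=np.array(best[:12]); print(n,k,np.array(best[0]),"mean of best",B[:,1:].mean(0))
```

```text
top dolmen [54.1 -1.   0. ] mean of best [-1.   0.1]
top tower [59.1 -3.5  1. ] mean of best [-3.6  1. ]
top house [54.2  1.   0. ] mean of best [1.1 0.3]
top cross [51.7  1.   0.5] mean of best [0.8 0.6]
side dolmen [58.6 -1.  -0.5] mean of best [-0.7 -0.1]
side tower [59.3 -4.   0. ] mean of best [-3.8  0.5]
side house [57.4  1.   0. ] mean of best [ 0.8 -0.1]
side cross [51.3 -0.5  0.5] mean of best [-0.2  0.6]
```

Run:
```python
from h import *
a=cv2.imread("pics/top0.png").astype(int);b=cv2.imread("pics/t20f.png").astype(int)
print("tea light picture change",np.abs(a-b)[218:250,265:297].mean(),"pink",np.abs(a-b)[175:205,352:380].mean())
s=telemetry.get_state();print(s["t"],s["finger_gap"],s["force"])
print(ticket.close_job())
```

```text
tea light picture change 0.3369140625 pink 0.5765873015873015
41.375 0.0856245996425524 [-0.2155909   0.04974133 -0.01511111]
the job is handed in; nothing more can be done
None
```

All four miniatures now stand upright on the display, left to right dolmen, tower, house, cross, as they stood on the painting rack. I handed the job in at 41.4 s, with the arm parked clear and the jaws empty.

- **Placing:** each one was lowered until light contact (about 8–13 N on the wrist) before the jaws opened. None was dropped or toppled.
- **Cross:** my first grip closed on something wider low on the shaft (about 15 mm instead of 11 mm). I opened, raised the jaws 7 mm and gripped the shaft itself before lifting.
- **Centring:** checked in both cameras, the dolmen, house and cross are within about 1 mm of their tile middles. The tower is about 3.7 mm off, towards the robot. I left it, since its base is still fully on the tile and regripping it risked toppling it.
- **Left alone:** the tea light and the pink look-alike show no change between the first and last top pictures.
- **Disagreements:** in the last look the networks gave some wrong labels, such as a dolmen at the house's position and crosses or houses on the empty handles. The pictures themselves show the correct arrangement.

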